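# Make up the turner's sample tray

### The arm

A 7-joint arm with a two-finger parallel gripper is mounted at the origin on the work surface. World frame = base frame: x ahead of the robot, y to its left, z up, the work surface at z = 0. Lengths are in mm, angles in rad, forces in N, time in s.
With the tool pointing down it reaches from about 425 to 950 mm from the base axis. Payload 4.7 kg.
Tool frame: the origin (TCP) lies at the very end of the fingers, on their centre line; the grasp point (between the pads) lies 19 mm behind it; z points along the fingers, y is the direction in which the jaws open and shut (so a half turn about z gives the same grasp; the last joint's range is limited). The gripper opens to 87 mm and grips with 3 to 60 N. Pads are 19 mm wide; open, the fingers measure 117 mm over their backs; the gripper's body (75 mm by 190 mm) begins 51 mm behind the grasp point.
Start: joints at [-1.259, 0.469, -0.049, 1.532, 0.024, 1.141, -0.082], TCP at [225.573, 636.212, 222.573] pointing down, gripper open.
Joint ranges: [-2.59, 2.59], [-0.33, 1.99], [-1.39, 1.29], [0.1, 2.45], [-1.04, 4.18], [0.21, 1.99], [-2.66, 2.66]. Speed limits (rad/s): [2.57, 2.57, 3.14, 3.14, 3.14, 3.14, 3.14].

### API

Orientations are given as a rotation vector (axis times angle).
In Python, from plant import ctrl gives the robot as it stands.
- The arm moves only by the tool servo_tool, never from a script. Its argument "targets" is a list that holds one entry, the list of rows, each a list of 7 numbers: the shift along the tool's x, y, z in m, then the turn, a rotation vector about the tool's x, y, z in rad, then the opening, from 0 (shut) to 1 (fully open). A call has 1 to 10 rows; each row shifts and turns the pose as measured when the row begins, along the tool's axes as they then stand; what a row does not reach is not made up. A row lasts 1/8 s, in which the tool goes at most 62.5 mm and 10.7 degrees, less where a joint would pass 70% of its speed; a pose out of reach is approached as far as the arm can. A call with a gripper value outside its range is refused whole. The fingers move at their own pace and stop on an object; "force" is the grip in N (left out, the last holds). Time passes only in rows, so rows that do not move let the fingers close. It gives the time, the measured TCP pose, the force and the opening at its end, in the units of the state.
- ctrl.read_state(): the state, without advancing time (a new reading comes with each control period).
- ctrl.grab_frame(name): name is "scene" or "top" or "wrist"; returns a dict with "pixels" (384x512x3 uint8, blue, green, red), "camera_matrix" (3x3 intrinsics, pixels), "dist_coeffs" ([k1, k2, p1, p2, k3] as OpenCV has them; the pictures are not rectified), "world_from_camera" (4x4, takes a point from camera to world coordinates); the wrist camera has in their place "T_tool_cam" (4x4, takes a point from camera to tool coordinates, whose origin is the TCP and whose axes are the flange's). Camera axes: x right, y up, looking along -z (the intrinsics and any distortion apply to the point x, -y, -z); pixel columns grow to the right and rows downward; lengths in mm; the calibration is good to about 2 mm. A picture is of the moment at which its call begins: read the wrist's pose just before it. There is no depth.
- ctrl.job_done(): hands the job in, once; it reports no verdict.
The state is a dict: "time": time; "qpos": joint angles; "joint_vel": joint speeds; "joint_efforts": joint torques, N m; "ee_pos": TCP position; "orientation": TCP orientation; "wrist_force": force on the tool from outside, world axes, zero at the start; "ft_torque": the same for the moment, N m; "width": opening from 0.0 (shut) to 1.0 (fully open).
Only numpy, scipy, OpenCV 4.12 (cv2) and the standard library are available. Lean on these libraries where they do the work, as an engineer would, in place of code of your own. Each camera call takes 0.05 s, during which the arm holds its last target.

### The job

Make up the sample tray for the customer: stand the finished bun foot, the finished finial and the drawer knob upright, each in the tray insert whose round pocket was bored for its base, and lay the spindle in the two saddles of the fourth insert, centred between them. Leave the foot and the finial that still have their square waste block underneath standing where they are on the bench.

Things in the scene. Friction and masses are not known exactly. Their poses are not given: they have to be found in the camera images.
- foot_mid (a point): Finished bun foot of pale turned wood, loose, standing on the bench with its spigot up: 60 mm high, flat round base 52 mm across, widest 58 mm (a straight band from 22 to 36 mm above its base), spigot 24 mm across on top (the top 13 mm). No square block. The point is on its axis, half-way up (30 mm above its base). Its z axis points up along the turning axis.
- finial_mid (a point): Finished finial of pale turned wood, loose, standing with its point up: 96 mm high, flat round base 38 mm across, slender neck, urn 35 mm across (a straight band from 44 to 58 mm above its base), small pointed tip. No square block. The point is on its axis, half-way up (48 mm above its base, in the urn's band). Its z axis points up along the turning axis.
- knob_mid (a point): Drawer knob of pale turned wood, loose, standing with its head up: 50 mm high, flat round base 25 mm across, stem 17 mm, mushroom head 44 mm across (a straight band from 31 to 41 mm above its base: the place to grip). The point is on its axis, half-way up (25 mm above its base, in the stem just under the head). Its z axis points up along the turning axis.
- spindle_mid (a point): Spindle of pale turned wood, loose, lying on the bench: 100 mm long, a square block 26 x 26 x 26 mm at each end, between them a turned round part whose middle is a straight round band 24 mm across and 20 mm long (the place to grip). The point is at its centre, half-way along and half-way up (13 mm above what it lies on). Its x axis runs along its length; z is up. Either end may lie either way.
- foot_rough_mid (a point): Unfinished bun foot, does not belong in the tray: the same turned foot, but still on a square waste block 64 x 64 x 22 mm that shows as a square around it from above; 82 mm high in all. The point is on its axis, half-way up (41 mm above the bench). Its z axis points up along the turning axis.
- finial_rough_mid (a point): Unfinished finial, does not belong in the tray: the same turned finial, but still on a square waste block 46 x 46 x 26 mm that shows as a square around it from above; 122 mm high in all. The point is on its axis, half-way up (61 mm above the bench). Its z axis points up along the turning axis.
- foot_insert: Fixed tray insert for the foot: a flat wooden square 104 x 104 x 10 mm with the largest round pocket in its middle, 68 mm across, 6 mm deep. Origin: middle of its underside, 6 mm above the bench; pocket floor 4 mm and top face 10 mm above the origin; z up. The four inserts fill a plywood tray 234 mm square, two by two in any order; the tray's rim is 26 mm above the bench.
- finial_insert: Tray insert for the finial: like the foot's, but its round pocket, the middle one in size, is 54 mm across (6 mm deep, floor 4 mm above the origin in the middle of its underside). z is up.
- knob_insert: Tray insert for the knob: like the foot's, but its round pocket, the smallest, is 41 mm across (6 mm deep, floor 4 mm above the origin in the middle of its underside). z is up.
- spindle_insert: Fixed tray insert for the spindle, 104 mm square: two raised saddles carry the spindle's square ends. Origin: middle of its underside; x runs along the spindle's bed, z up. The saddles stand 38 mm either side of the middle along x, 10 mm thick; seats 18 mm above the origin, 42 mm wide along y between cheeks 12 mm higher. Between them it is open down to the 4 mm base, free for fingers.
Not all that is in view belongs to the job. What is shaped like the part that bears knob_mid but blue or turquoise is not meant.

How it is judged:
By the outcome, as a careful person would: the job done as asked, in the order asked, and still so for the second after the job is handed in, with the robot touching nothing.
It also fails if it takes over 128 s, if anything falls off the work surface, if the arm or the gripper's body presses on something with over 40 N, if the wrist force passes 120 N, or if a joint passes its speed limit or range.

## Working session

There is one attempt and no reset: what is moved stays moved. The work goes in short steps, Python scripts to look and compute and a tool call to move; the robot and the scene stay as the last step left them, time stands still between calls to the robot, and variables do not carry over. Pictures are saved under pics/ and viewed, and the job is handed in when it is done.

Besides the shell and the picture viewer there is one more tool, called as name([rows], argument=value, ...), one row to a line, values as JSON. servo_tool: Moves the arm, as the interface text tells. Its arguments: {"type":"object","properties":{"targets":{"type":"array","items":{"type":"array","items":{"type":"array","items":{"type":"number"}}}},"force":{"type":"number"}},"required":["targets"]}

```bash
ls; mkdir -p pics
python3 - <<'E'
from plant import ctrl
import cv2
print(ctrl.read_state())
for n in ["scene","top","wrist"]:
    f=ctrl.grab_frame(n)
    cv2.imwrite(f"pics/{n}0.png",f["pixels"])
    print(n,f["camera_matrix"].tolist(),f["dist_coeffs"],f.get("world_from_camera",f.get("T_tool_cam")))
E
```

```text
pics
{'time': 0.0, 'qpos': array([-1.25886188,  0.46942767, -0.04857967,  1.53370233,  0.02411965,
        1.14098137, -0.08231018]), 'joint_vel': array([-6.40203124e-04,  2.74954359e-04, -5.06268796e-05, -1.61011542e-03,
        7.66537154e-04, -1.14017688e-03,  6.38612115e-04]), 'joint_efforts': array([-7.32108001e-04, -5.07966864e+01, -8.08855263e-02, -2.36144722e+01,
       -6.12588809e-02,  3.79958306e-02,  1.79919216e-04]), 'ee_pos': array([225.43855532, 635.60417353, 221.50511406]), 'orientation': array([-5.32728960e-01, -3.09585699e+00,  3.01310778e-03]), 'wrist_force': array([ 0.70383974, -0.32557102,  0.33380305]), 'ft_torque': array([-0.01445763,  0.0091801 ,  0.00882156]), 'width': 0.9990926267818472}
scene [[432.4187634630457, 0.0, 255.39160875060995], [0.0, 432.4187634630457, 189.10604922559554], [0.0, 0.0, 1.0]] [-0.08051226  0.          0.          0.          0.        ] [[-2.44771006e-01 -8.37045256e-01  4.89328514e-01  9.57306792e+02]
 [ 9.69486776e-01 -2.04259171e-01  1.35549189e-01  7.71196078e+01]
 [-1.35109688e-02  5.07576034e-01  8.61501029e-01  9.42181133e+02
[... 260 characters left out ...]
e-02  9.79000037e-01 -2.00749994e-01  2.41117969e+02]
 [-9.99368682e-01 -3.43549045e-02  9.05421257e-03 -5.56513385e+01]
 [ 1.96732755e-03  2.00944442e-01  9.79600664e-01  1.23714213e+03]
 [ 0.00000000e+00  0.00000000e+00  0.00000000e+00  1.00000000e+00]]
wrist [[294.8118666688938, 0.0, 251.25515641451202], [0.0, 294.8118666688938, 188.050661195942], [0.0, 0.0, 1.0]] [-0.01516767  0.          0.          0.          0.        ] [[-2.33411371e-04  9.59076326e-01  2.83147572e-01  7.76561066e+01]
 [ 9.99999810e-01  3.85462234e-04 -4.81290995e-04  1.97063269e-01]
 [-5.70737495e-04  2.83147405e-01 -9.59076233e-01 -1.63269680e+02]
 [ 0.00000000e+00  0.00000000e+00  0.00000000e+00  1.00000000e+00]]
```

View pics/top0.png

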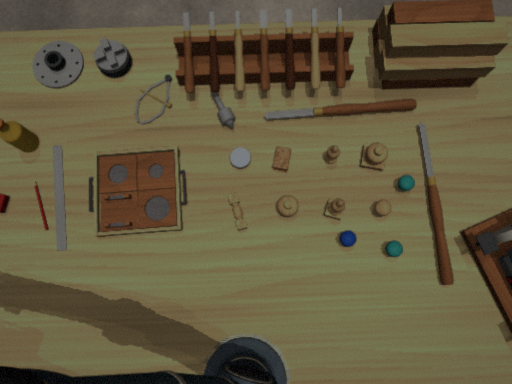

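View pics/scene0.png

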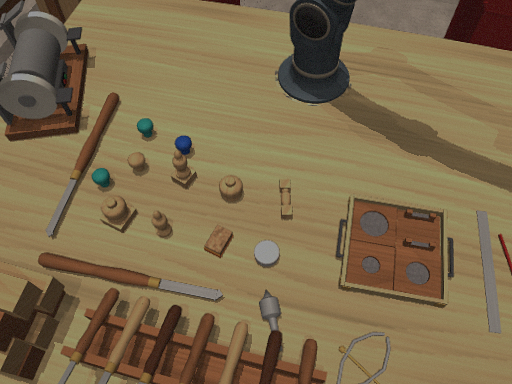

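View pics/wrist0.png

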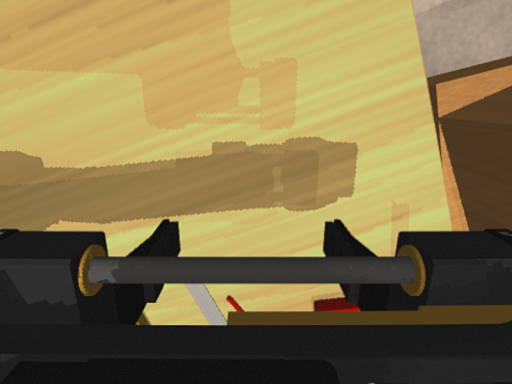

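```bash
cat > h.py <<'E'
import numpy as np, cv2
from scipy.spatial.transform import Rotation as R
from plant import ctrl
def crop(px,u0,v0,w,h,s,name):
    c=px[v0:v0+h,u0:u0+w]; c=cv2.resize(c,None,fx=s,fy=s,interpolation=cv2.INTER_CUBIC)
    for i in range(0,w,20):
        cv2.putText(c,str(u0+i),(i*s,10),0,0.35,(255,255,255),1); cv2.line(c,(i*s,12),(i*s,18),(255,255,255),1)
    for i in range(0,h,20):
        cv2.putText(c,str(v0+i),(0,i*s+4),0,0.35,(255,255,255),1)
    cv2.imwrite(name,c)
def ray(f,uv,T=None):
    T=f["world_from_camera"] if T is None else T
    p=cv2.undistortPoints(np.array([[uv]],float),f["camera_matrix"],f["dist_coeffs"])[0,0]
    d=T[:3,:3]@np.array([p[0],-p[1],-1]); return T[:3,3],d
def atz(f,uv,z,T=None):
    o,d=ray(f,uv,T); return o+d*(z-o[2])/d[2]
def proj(f,P,T=None):
    T=f["world_from_camera"] if T is None else T
    P=np.atleast_2d(np.array(P,float)); c=(P-T[:3,3])@T[:3,:3]
    c=c*np.array([1,-1,-1])
    return cv2.projectPoints(c,np.zeros(3),np.zeros(3),f["camera_matrix"],f["dist_coeffs"])[0][:,0]
def wristT(s,f):
    T=np.eye(4);T[:3,:3]=R.from_rotvec(s["orientation"]).as_matrix();T[:3,3]=s["ee_pos"]
    return T@f["T_tool_cam"]
E
python3 - <<'E'
from h import *
a=cv2.imread("pics/top0.png");crop(a,85,140,110,100,7,"pics/t1.png");crop(a,220,130,190,120,4,"pics/t2.png")
a=cv2.imread("pics/scene0.png");crop(a,330,190,130,120,6,"pics/s1.png");crop(a,85,110,220,150,3,"pics/s2.png")
E
```

```text
(no output)
```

View pics/t1.png

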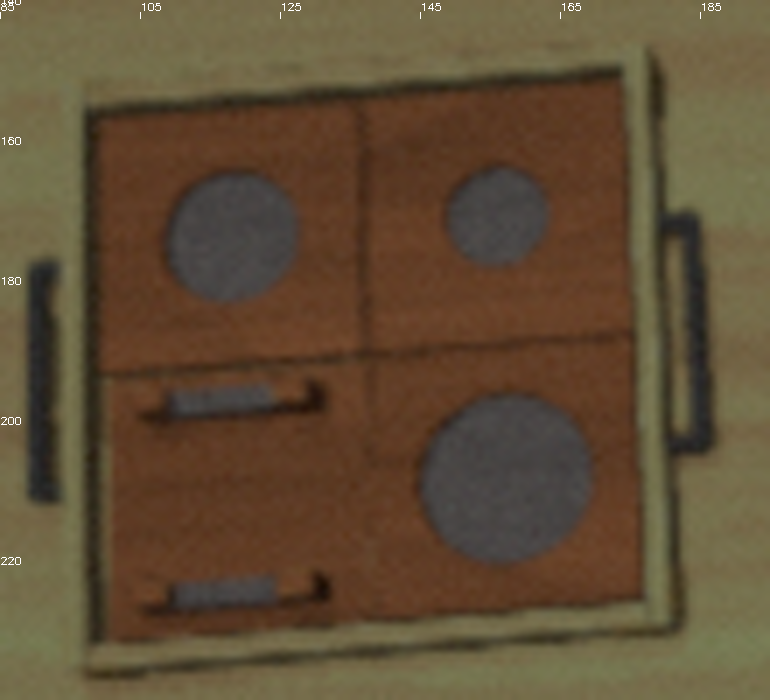

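View pics/t2.png

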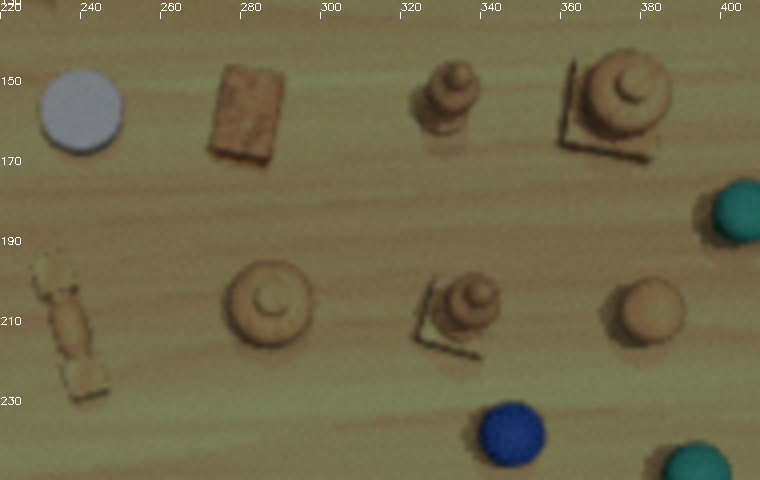

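View pics/s1.png

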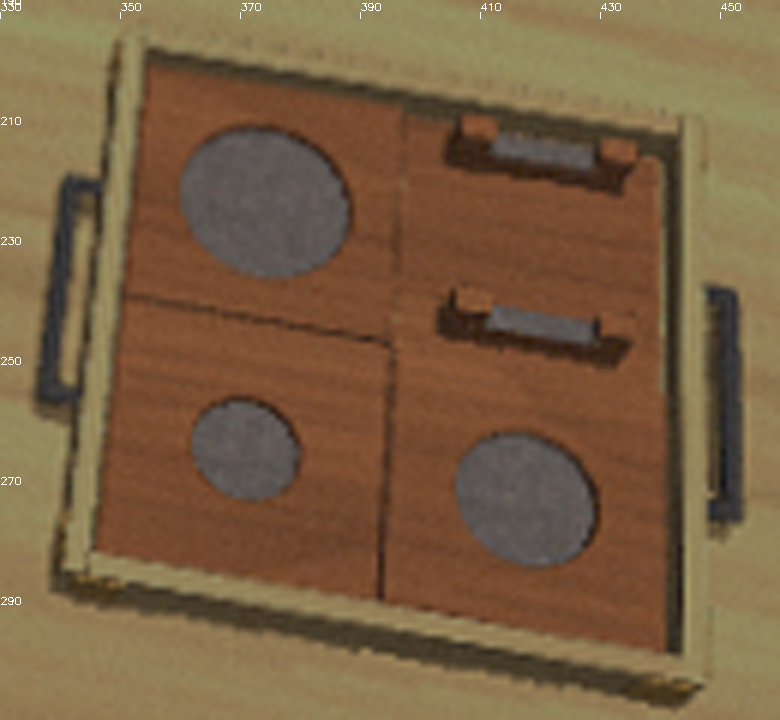

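View pics/s2.png

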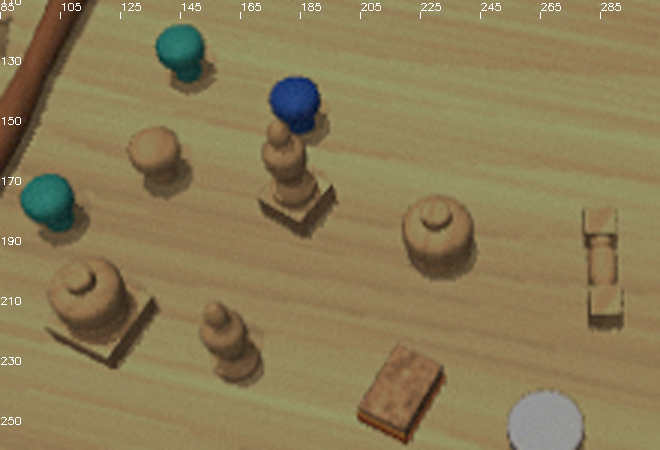

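Run:
```python
from h import *
t=ctrl.grab_frame("top");s=ctrl.grab_frame("scene")
D={"footpk":((157.4,208.1),(374.3,223.7),12),"finpk":((118.3,173.7),(417.8,273.2),12),"knobpk":((156.1,170.9),(371,264.8),12),
"seatA":((116.6,197.3),(420.5,244.3),24),"seatB":((117.1,224.6),(420.5,215.3),24),
"footband":((287.2,205.7),(231,188.3),30),"footspig":((288,204.2),(230.7,180.7),60),"finurn":((333.7,153.7),(159.7,221),51),"knobhead":((383.2,207.7),(136.3,160),38),
"spA":((233.5,197.5),(286.7,210.3),26),"spB":((241.2,225),(285,183.7),26),
"fr":((378,150.5),(111,202.5),82)}
for k,(a,b,z) in D.items():
    A=np.array([ray(t,a),ray(s,b)])
    # midpoint
    o1,d1=A[0];o2,d2=A[1]
    x=np.linalg.lstsq(np.c_[d1,-d2],o2-o1,rcond=None)[0]
    p,q=o1+d1*x[0],o2+d2*x[1]
    print(k,"top",atz(t,a,z)[:2].round(1),"scene",atz(s,b,z)[:2].round(1),"tri",((p+q)/2).round(1),np.linalg.norm(p-q).round(1))
```

```text
footpk top [456.6 226.9] scene [454.6 230.4] tri [456.2 228.2  14.2] 3.6
finpk top [557.9 337.4] scene [555.7 341.1] tri [557.3 338.4  14.8] 3.6
knobpk top [562.3 231.8] scene [560.2 234.8] tri [561.6 232.8  14.4] 3.2
seatA top [488.4 336.3] scene [488.8 339.1] tri [488.6 338.   23.1] 2.7
seatB top [413.1 332.7] scene [412.6 334.6] tri [413.  333.6  24.3] 1.8
footband top [ 447.7 -128.9] scene [ 451.2 -125.1] tri [ 448.3 -127.8   24.5] 2.9
footspig top [ 446.5 -129.4] scene [ 447.6 -125. ] tri [ 446.5 -127.5   57.6] 4.1
finurn top [ 583.5 -261.1] scene [ 586.4 -256.9] tri [ 584.5 -260.5   45.7] 3.1
knobhead top [ 431.8 -386.7] scene [ 432.2 -382.1] tri [ 431.4 -385.2   36.2] 4.1
spA top [476.2  16.3] scene [476.2  20. ] tri [476.1  18.2  25.2] 3.7
spB top [400.   -2.8] scene [4.045e+02 4.000e-01] tri [400.7  -1.3  19.4] 2.3
fr top [ 579.3 -374.4] scene [ 582.2 -372.2] tri [ 580.4 -375.    77.7] 1.1
```

```bash
cat > plan.py <<'E'
from h import *
def Rphi(d):
    p=np.radians(d); y=np.array([np.cos(p),np.sin(p),0]); z=np.array([0,0,-1.]); x=np.cross(y,z)
    return np.c_[x,y,z]
def plan(wps,step=50,grip=1.0,show=True):
    """wps: (x,y,z,phi). prints suggested rows in tool axes from present pose"""
    s=ctrl.read_state(); M=R.from_rotvec(s["orientation"]).as_matrix(); p=np.array(s["ee_pos"])
    phi0=np.degrees(np.arctan2(M[1,1],M[0,1]))
    print("now",p.round(1),"phi",round(phi0,1),"tilt",np.degrees(np.arccos(-M[2,2])).round(2),"w",round(s["width"],3),"F",np.round(s["wrist_force"],1),"t",round(s["time"],2))
    rows=[]
    for x,y,z,ph in wps:
        d=np.array([x,y,z])-p; Rt=Rphi(ph)
        n=max(int(np.ceil(np.linalg.norm(d)/step)),int(np.ceil(abs(R.from_matrix(M.T@Rt).magnitude())/np.radians(9.5))),1)
        rv=R.from_matrix(M.T@Rt).as_rotvec()
        for k in range(n):
            a=M@R.from_rotvec(rv*k/n).as_matrix()
            rows.append(np.r_[a.T@d/n/1000,rv/n,grip])
        M=Rt;p=np.array([x,y,z],float)
    for r in rows: print("["+",".join(f"{v:.3f}" for v in r)+"],")
if __name__=="__main__":
    import sys
    st=float(sys.argv[1]); g=float(sys.argv[2])
    plan([tuple(map(float,a.split(","))) for a in sys.argv[3:]],st,g)
E
python3 plan.py 55 0.85 440,450,220,45 470,60,220,8 447,-129,200,-16
```

```text
now [225.5 636.  222. ] phi 70.5 tilt 0.05 w 1.001 F [-0.2 -0.7  0.5] t 0.25
[-0.044,-0.017,0.000,-0.000,0.000,0.074,0.850],
[-0.045,-0.014,0.000,-0.000,0.000,0.074,0.850],
[-0.046,-0.011,0.000,-0.000,0.000,0.074,0.850],
[-0.047,-0.007,0.000,-0.000,0.000,0.074,0.850],
[-0.047,-0.004,0.000,-0.000,0.000,0.074,0.850],
[-0.047,-0.000,0.000,-0.000,0.000,0.074,0.850],
[-0.037,-0.032,0.000,0.000,0.000,0.081,0.850],
[-0.040,-0.029,0.000,0.000,0.000,0.081,0.850],
[-0.042,-0.025,0.000,0.000,0.000,0.081,0.850],
[-0.044,-0.022,0.000,0.000,0.000,0.081,0.850],
[-0.045,-0.018,0.000,0.000,0.000,0.081,0.850],
[-0.047,-0.015,0.000,0.000,0.000,0.081,0.850],
[-0.048,-0.011,0.000,0.000,0.000,0.081,0.850],
[-0.048,-0.007,0.000,0.000,0.000,0.081,0.850],
[-0.046,-0.012,0.005,0.000,0.000,0.105,0.850],
[-0.047,-0.007,0.005,0.000,0.000,0.105,0.850],
[-0.048,-0.002,0.005,0.000,0.000,0.105,0.850],
[-0.048,0.003,0.005,0.000,0.000,0.105,0.850],
```

servo_tool([
  [[-0.044, -0.017, 0, 0, 0, 0.074, 0.9], [-0.045, -0.014, 0, 0, 0, 0.074, 0.9], [-0.046, -0.011, 0, 0, 0, 0.074, 0.9], [-0.047, -0.007, 0, 0, 0, 0.074, 0.9], [-0.047, -0.004, 0, 0, 0, 0.074, 0.9], [-0.047, 0, 0, 0, 0, 0.074, 0.9], [-0.037, -0.032, 0, 0, 0, 0.081, 0.9], [-0.04, -0.029, 0, 0, 0, 0.081, 0.9]],
])

```text
time: 1.25
ee_pos: [449.4, 347.1, 219.9]
orientation: [-1.447, -2.786, 0.001]
wrist_force: [0.5, -0.2, 0.6]
width: 0.902
```

```bash
python3 plan.py 55 0.9 470,60,220,8 447,-129,200,-16
```

```text
now [449.4 347.1 219.9] phi 35.1 tilt 0.1 w 0.902 F [ 0.5 -0.2  0.6] t 1.25
[-0.041,-0.025,-0.000,-0.000,-0.000,0.079,0.900],
[-0.043,-0.021,-0.000,-0.000,-0.000,0.079,0.900],
[-0.044,-0.018,-0.000,-0.000,-0.000,0.079,0.900],
[-0.046,-0.014,-0.000,-0.000,-0.000,0.079,0.900],
[-0.047,-0.011,-0.000,-0.000,-0.000,0.079,0.900],
[-0.047,-0.007,-0.000,-0.000,-0.000,0.079,0.900],
[-0.046,-0.012,0.005,0.000,0.000,0.105,0.900],
[-0.047,-0.007,0.005,0.000,0.000,0.105,0.900],
[-0.048,-0.002,0.005,0.000,0.000,0.105,0.900],
[-0.048,0.003,0.005,0.000,0.000,0.105,0.900],
```

servo_tool([
  [[-0.041, -0.025, 0, 0, 0, 0.079, 0.9], [-0.043, -0.021, 0, 0, 0, 0.079, 0.9], [-0.044, -0.018, 0, 0, 0, 0.079, 0.9], [-0.046, -0.014, 0, 0, 0, 0.079, 0.9], [-0.047, -0.011, 0, 0, 0, 0.079, 0.9], [-0.047, -0.007, 0, 0, 0, 0.079, 0.9], [-0.046, -0.012, 0.005, 0, 0, 0.105, 0.9], [-0.047, -0.007, 0.005, 0, 0, 0.105, 0.9], [-0.048, -0.002, 0.005, 0, 0, 0.105, 0.9], [-0.048, 0.003, 0.005, 0, 0, 0.105, 0.9]],
])

```text
time: 2.5
ee_pos: [441.7, -145.0, 200.7]
orientation: [2.538, 1.85, 0.01]
wrist_force: [0.9, 0.2, -0.2]
width: 0.896
```

```bash
cat > look.py <<'E'
import sys
from h import *
# look.py name x,y,z ... : wrist picture with projected world points
s=ctrl.read_state(); f=ctrl.grab_frame("wrist"); T=wristT(s,f)
a=f["pixels"].copy()
cv2.imwrite(f"pics/{sys.argv[1]}_raw.png",a)
np.savez(f"pics/{sys.argv[1]}.npz",T=T,K=f["camera_matrix"],D=f["dist_coeffs"])
a=cv2.resize(a,None,fx=1.5,fy=1.5,interpolation=cv2.INTER_CUBIC)
for q in sys.argv[2:]:
    P=list(map(float,q.split(",")))
    u=proj(f,P[:3],T)[0]; print(q,u.round(1))
    c=tuple(int(v) for v in (u+.5)*1.5); cv2.drawMarker(a,c,(0,0,255),cv2.MARKER_CROSS,8,1)
    if len(P)>3:
        th=np.linspace(0,2*np.pi,60); C=np.c_[P[0]+P[3]*np.cos(th),P[1]+P[3]*np.sin(th),np.full(60,P[2])]
        cv2.polylines(a,[((proj(f,C,T)+.5)*1.5).astype(np.int32)],True,(255,0,0),1)
cv2.imwrite(f"pics/{sys.argv[1]}.png",a)
print(s["ee_pos"].round(1),s["time"])
E
python3 look.py w1 447.5,-127.5,36,29 447,-127.5,60,12
```

```text
447.5,-127.5,36,29 [250.7 157. ]
447,-127.5,60,12 [250.3 161.2]
[ 441.7 -145.   200.7] 2.5
```

View pics/w1.png

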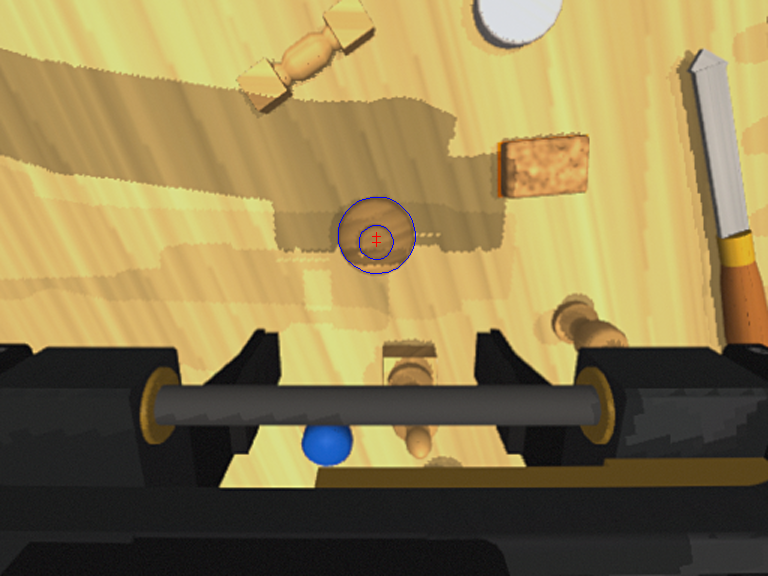

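```bash
python3 - <<'E'
from h import *
a=cv2.imread("pics/w1_raw.png");a=cv2.convertScaleAbs(a,alpha=1.5);crop(a,190,110,120,90,6,"pics/w1c.png")
E
python3 plan.py 55 0.9 447,-127.5,200,-16
```

```text
now [ 439.6 -152.1  200.6] phi -18.5 tilt 0.29 w 0.896 F [-1.8 -5.3  0.1] t 2.55
[0.026,-0.001,0.001,0.005,-0.000,-0.044,0.900],
```

View pics/w1c.png

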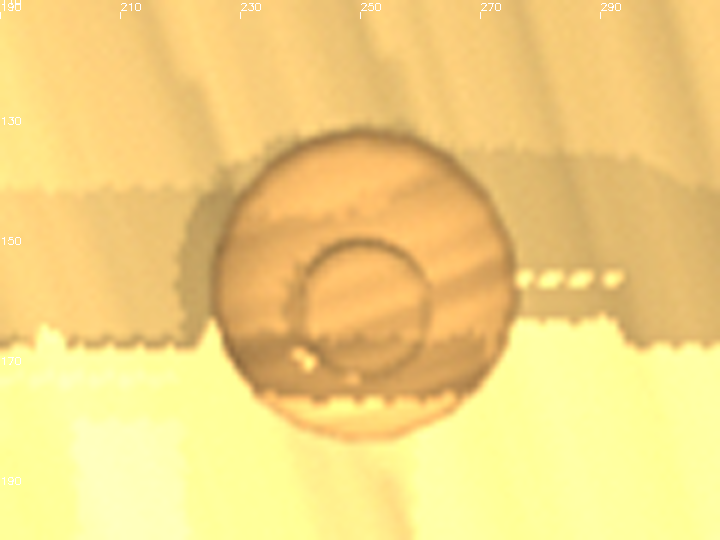

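servo_tool([
  [[0.026, -0.001, 0, 0.005, 0, -0.044, 0.9], [0, 0, 0.04, 0, 0, 0, 0.9], [0, 0, 0.04, 0, 0, 0, 0.9], [0, 0, 0.025, 0, 0, 0, 0.9], [0, 0, 0.0, 0, 0, 0, 0.9]],
])

```text
time: 3.18
ee_pos: [450.2, -121.6, 93.8]
orientation: [-2.5, -1.903, -0.007]
wrist_force: [0.7, 0.2, 0.0]
width: 0.898
```

```bash
python3 look.py w2 447.5,-127.5,36,29 447,-127.5,60,12; python3 plan.py 25 0.9 447.5,-127.5,11,-16
```

```text
447.5,-127.5,36,29 [249.5 211.5]
447,-127.5,60,12 [248.7 223.5]
[ 450.2 -121.6   93.8] 3.175
now [ 451.2 -121.8   94.8] phi -15.4 tilt 0.39 w 0.901 F [-0.9 -0.5 -0.2] t 3.23
[-0.002,-0.001,0.021,0.001,-0.001,0.002,0.900],
[-0.002,-0.001,0.021,0.001,-0.001,0.002,0.900],
[-0.002,-0.001,0.021,0.001,-0.001,0.002,0.900],
[-0.002,-0.001,0.021,0.001,-0.001,0.002,0.900],
```

View pics/w2.png

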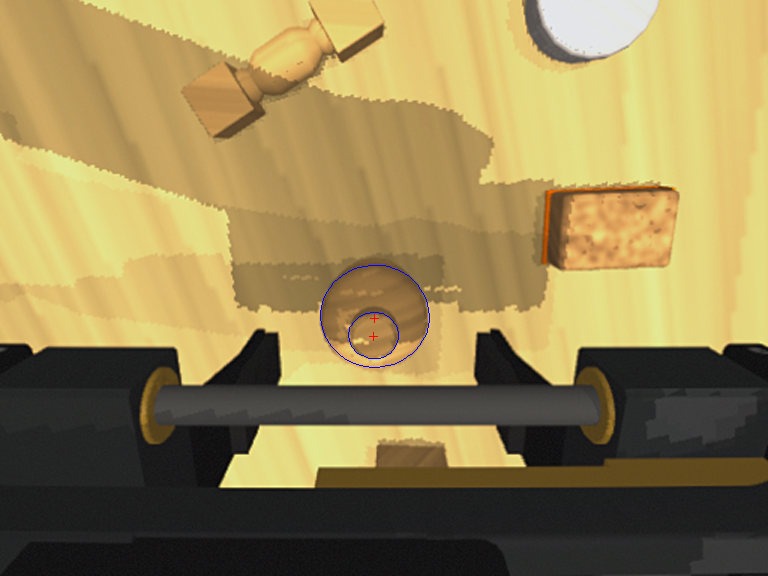

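servo_tool([
  [[-0.006, -0.002, 0.02, 0.002, -0.002, 0.006, 0.9], [-0.001, -0.001, 0.025, 0.001, 0, 0, 0.9], [0, 0, 0.022, 0, 0, 0, 0.9], [0, 0, 0.012, 0, 0, 0, 0.9]],
])

```text
time: 3.72
ee_pos: [454.5, -125.3, 19.9]
orientation: [2.492, 1.899, 0.024]
wrist_force: [0.1, 0.4, -0.2]
width: 0.899
```

```bash
python3 plan.py 25 0.9 447.5,-127.5,11,-16
```

```text
now [ 454.5 -125.3   19.9] phi -15.4 tilt 1.01 w 0.899 F [ 0.1  0.4 -0.2] t 3.73
[-0.004,-0.006,0.009,0.016,-0.007,0.011,0.900],
```

servo_tool([
  [[-0.004, -0.006, 0.007, 0.016, -0.007, 0.011, 0.9], [0, 0, 0, 0, 0, 0, 0.9]],
])

```text
time: 3.98
ee_pos: [448.5, -127.4, 13.4]
orientation: [2.509, 1.89, 0.001]
wrist_force: [0.6, -0.4, 0.0]
width: 0.9
```

```bash
python3 plan.py 25 0.9 447.5,-127.5,11,-16
```

```text
now [ 448.5 -127.4   13.4] phi -16.0 tilt 0.06 w 0.9 F [ 0.6 -0.4  0. ] t 3.98
[-0.000,-0.001,0.002,0.001,-0.001,-0.000,0.900],
```

servo_tool([
  [[0, -0.001, 0.002, 0, 0, 0, 0.8], [0, 0, 0, 0, 0, 0, 0.5], [0, 0, 0, 0, 0, 0, 0.5], [0, 0, 0, 0, 0, 0, 0.5], [0, 0, 0, 0, 0, 0, 0.5]],
], force=25)

```text
time: 4.6
ee_pos: [448.6, -127.1, 12.7]
orientation: [2.507, 1.89, 0.005]
wrist_force: [-0.3, -0.6, -0.8]
width: 0.652
```

```bash
python3 plan.py 25 0.9 447.5,-127.5,11,-16
```

```text
now [ 448.6 -127.1   12.7] phi -16.0 tilt 0.22 w 0.652 F [-0.3 -0.6 -0.8] t 4.6
[-0.001,-0.001,0.002,0.004,-0.001,0.000,0.900],
```

```bash
python3 plan.py 50 0.5 448,-127,120,-16 470,0,120,5 458,150,120,40
```

```text
now [ 448.6 -127.1   12.7] phi -16.0 tilt 0.22 w 0.652 F [-0.3 -0.6 -0.8] t 4.6
[0.000,-0.000,-0.036,0.001,-0.000,0.000,0.500],
[-0.000,-0.000,-0.036,0.001,-0.000,0.000,0.500],
[-0.000,-0.000,-0.036,0.001,-0.000,0.000,0.500],
[0.043,-0.005,0.000,0.000,0.000,-0.122,0.500],
[0.043,0.001,0.000,0.000,0.000,-0.122,0.500],
[0.043,0.006,0.000,0.000,0.000,-0.122,0.500],
[0.038,0.000,0.000,0.000,0.000,-0.153,0.500],
[0.037,0.006,0.000,0.000,0.000,-0.153,0.500],
[0.036,0.012,0.000,0.000,0.000,-0.153,0.500],
[0.034,0.017,0.000,0.000,0.000,-0.153,0.500],
```

servo_tool([
  [[0, 0, -0.025, 0.002, 0, 0, 0.5], [0, 0, -0.036, 0.001, 0, 0, 0.5], [0, 0, -0.036, 0, 0, 0, 0.5], [0.035, -0.004, -0.01, 0, 0, -0.12, 0.5], [0.043, 0.001, 0, 0, 0, -0.122, 0.5], [0.043, 0.006, 0, 0, 0, -0.122, 0.5], [0.038, 0, 0, 0, 0, -0.14, 0.5], [0.037, 0.006, 0, 0, 0, -0.14, 0.5], [0.025, 0.008, 0, 0, 0, -0.1, 0.5], [0.01, 0.004, 0, 0, 0, -0.05, 0.5]],
])

```text
time: 5.85
ee_pos: [460.3, 110.0, 123.5]
orientation: [1.553, 2.73, 0.002]
wrist_force: [-0.2, -0.1, -1.1]
width: 0.655
```

```bash
python3 look.py w3 455.6,228.6,16,34 451,335,10 488.6,337.5,24 413,333.5,24;  python3 plan.py 50 0.5 455.6,228.6,110,40
```

```text
455.6,228.6,16,34 [316.5  69.2]
451,335,10 [384.8 -55.3]
488.6,337.5,24 [433.6 -37.8]
413,333.5,24 [350.7 -94.2]
[460.3 110.  123.5] 5.85
now [460.2 110.9 123.5] phi 30.8 tilt 0.12 w 0.658 F [-0.8  1.  -0.9] t 5.9
[0.034,0.019,0.005,0.001,-0.000,-0.053,0.500],
[0.033,0.021,0.005,0.001,-0.000,-0.053,0.500],
[0.032,0.022,0.005,0.001,-0.000,-0.053,0.500],
```

View pics/w3.png

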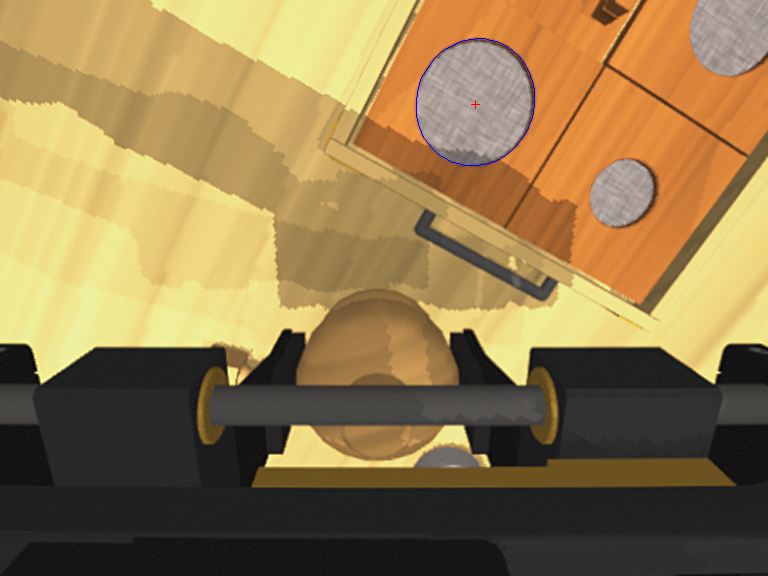

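servo_tool([
  [[0.036, 0.02, 0.01, 0, 0, -0.053, 0.5], [0.034, 0.021, 0.015, 0, 0, -0.053, 0.5], [0.026, 0.018, 0.015, 0, 0, -0.053, 0.5], [0.002, 0.002, 0.02, 0, 0, 0, 0.5], [0, 0, 0.005, 0, 0, 0, 0.5]],
])

```text
time: 6.52
ee_pos: [460.6, 222.7, 57.4]
orientation: [1.34, 2.835, 0.001]
wrist_force: [0.1, -0.3, -1.4]
width: 0.652
```

```bash
python3 plan.py 50 0.5 455.6,228.6,40,40  455.6,228.6,23,40
```

```text
now [460.6 222.7  57.4] phi 39.4 tilt 0.31 w 0.652 F [ 0.1 -0.3 -1.4] t 6.53
[0.008,-0.000,0.017,0.003,0.004,-0.010,0.500],
[0.000,0.000,0.017,0.000,0.000,0.000,0.500],
```

servo_tool([
  [[0.008, 0, 0.012, 0.003, 0.004, -0.01, 0.5], [0, 0, 0.004, 0, 0, 0, 0.5], [0, 0, 0, 0, 0, 0, 0.5]],
])

```text
time: 6.9
ee_pos: [456.4, 226.8, 41.1]
orientation: [1.333, 2.843, -0.001]
wrist_force: [0.4, 0.8, -1.1]
width: 0.657
```

```bash
python3 plan.py 50 0.5 455.6,228.6,23,40
```

```text
now [456.4 226.8  41.1] phi 39.8 tilt 0.08 w 0.657 F [ 0.4  0.8 -1.1] t 6.9
[0.002,0.001,0.018,0.000,0.001,-0.004,0.500],
```

servo_tool([
  [[0.002, 0.001, 0.008, 0, 0.001, -0.004, 0.5], [0, 0, 0.006, 0, 0, 0, 0.5], [0, 0, 0.003, 0, 0, 0, 0.5], [0, 0, 0, 0, 0, 0, 0.5]],
])

```text
time: 7.4
ee_pos: [456.5, 229.0, 23.6]
orientation: [1.328, 2.846, 0.002]
wrist_force: [0.1, 0.6, -0.4]
width: 0.654
```

```bash
python3 plan.py 50 0.5 455.6,228.6,23,40
```

```text
now [456.5 229.   23.6] phi 40.0 tilt 0.1 w 0.654 F [ 0.1  0.6 -0.4] t 7.4
[0.000,-0.001,0.001,0.002,0.001,-0.001,0.500],
```

servo_tool([
  [[0, -0.001, 0.001, 0, 0, 0, 0.65], [0, 0, 0, 0, 0, 0, 0.72], [0, 0, 0, 0, 0, 0, 0.8], [0, 0, 0, 0, 0, 0, 0.8]],
])

```text
time: 7.9
ee_pos: [456.2, 228.6, 23.2]
orientation: [1.328, 2.845, 0.004]
wrist_force: [0.7, 0.6, 0.3]
width: 0.789
```

```bash
python3 plan.py 50 0.8 457,229,120,40 480,60,150,5 530,-200,150,-30
```

```text
now [456.2 228.6  23.2] phi 39.9 tilt 0.18 w 0.789 F [0.7 0.6 0.3] t 7.9
[-0.000,0.001,-0.048,0.001,0.000,-0.000,0.800],
[-0.000,0.001,-0.048,0.001,0.000,-0.000,0.800],
[-0.036,-0.023,-0.007,0.000,0.000,0.153,0.800],
[-0.039,-0.017,-0.007,0.000,0.000,0.153,0.800],
[-0.041,-0.011,-0.007,0.000,0.000,0.153,0.800],
[-0.042,-0.004,-0.007,0.000,0.000,0.153,0.800],
[-0.044,0.005,0.000,0.000,0.000,0.102,0.800],
[-0.043,0.009,0.000,0.000,0.000,0.102,0.800],
[-0.042,0.013,0.000,0.000,0.000,0.102,0.800],
[-0.041,0.018,0.000,0.000,0.000,0.102,0.800],
[-0.039,0.022,0.000,0.000,0.000,0.102,0.800],
[-0.036,0.025,0.000,0.000,0.000,0.102,0.800],
```

servo_tool([
  [[0, 0, -0.03, 0, 0, 0, 0.8], [0, 0, -0.05, 0, 0, 0, 0.8], [-0.03, -0.02, -0.03, 0, 0, 0.14, 0.8], [-0.039, -0.017, -0.02, 0, 0, 0.153, 0.8], [-0.041, -0.011, -0.015, 0, 0, 0.153, 0.8], [-0.042, -0.004, -0.015, 0, 0, 0.153, 0.8], [-0.044, 0.005, -0.01, 0, 0, 0.102, 0.8], [-0.043, 0.009, -0.01, 0, 0, 0.102, 0.8], [-0.042, 0.013, 0, 0, 0, 0.102, 0.8], [-0.041, 0.018, 0, 0, 0, 0.102, 0.8]],
])

```text
time: 9.15
ee_pos: [511.8, -113.0, 210.4]
orientation: [2.558, 1.822, 0.014]
wrist_force: [0.5, -0.9, 0.5]
width: 0.8
```

```bash
python3 plan.py 50 0.7 585,-259,210,-38
```

```text
now [ 511.8 -113.   210.4] phi -19.1 tilt 0.53 w 0.8 F [ 0.5 -0.9  0.5] t 9.15
[-0.029,0.029,0.000,0.001,-0.002,0.083,0.700],
[-0.026,0.031,0.000,0.001,-0.002,0.083,0.700],
[-0.023,0.034,0.000,0.001,-0.002,0.083,0.700],
[-0.020,0.035,0.000,0.001,-0.002,0.083,0.700],
```

servo_tool([
  [[-0.029, 0.029, 0, 0, -0.002, 0.083, 0.7], [-0.026, 0.031, 0, 0, -0.002, 0.083, 0.7], [-0.023, 0.034, 0, 0, -0.002, 0.083, 0.7], [-0.016, 0.028, 0, 0, 0, 0.075, 0.7], [0, 0, 0, 0, 0, 0, 0.7]],
])

```text
time: 9.78
ee_pos: [581.0, -260.0, 210.6]
orientation: [2.827, 1.361, 0.006]
wrist_force: [-0.9, 0.1, 0.5]
width: 0.699
```

```bash
python3 look.py w4 585,-259,58,17.5 585,-259,94 585,-259,2,19; python3 plan.py 50 0.7 585,-259,110,-38
```

```text
585,-259,58,17.5 [252.8 172.2]
585,-259,94 [253.2 180.6]
585,-259,2,19 [252.4 162.2]
[ 581.  -260.   210.6] 9.775
now [ 580.7 -258.4  210.5] phi -38.5 tilt 0.29 w 0.704 F [-0.1  0.6 -0.1] t 9.82
[0.001,0.001,0.033,0.001,-0.001,-0.003,0.700],
[0.001,0.001,0.033,0.001,-0.001,-0.003,0.700],
[0.001,0.001,0.033,0.001,-0.001,-0.003,0.700],
```

View pics/w4.png

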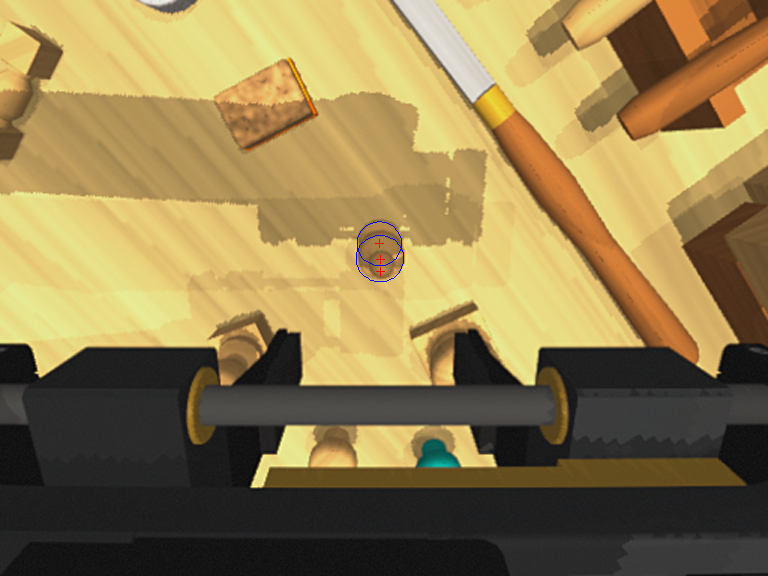

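Run:
```python
from h import *
a=cv2.imread("pics/w4_raw.png");a=cv2.convertScaleAbs(a,alpha=1.5);crop(a,215,135,75,65,9,"pics/w4c.png")
```

```text
(no output)
```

View pics/w4c.png

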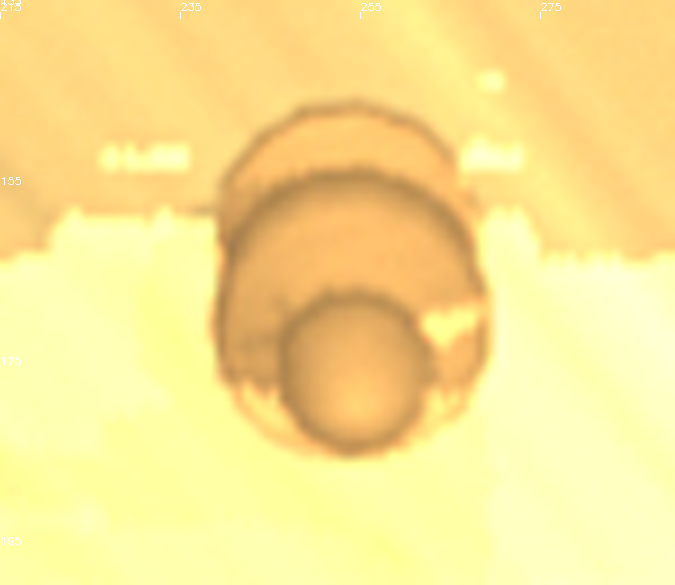

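servo_tool([
  [[0.003, 0.004, 0.02, 0.001, 0, -0.004, 0.7], [0.001, 0.001, 0.035, 0.001, 0, 0, 0.7], [0, 0, 0.025, 0, 0, 0, 0.7], [0, 0, 0.005, 0, 0, 0, 0.7]],
])

```text
time: 10.32
ee_pos: [587.5, -251.4, 119.8]
orientation: [-2.816, -1.381, -0.007]
wrist_force: [0.2, 0.0, -0.5]
width: 0.701
```

```bash
python3 look.py w5 586.5,-258.3,58,17.5 586.5,-258.3,94 586.5,-258.3,2,19;python3 plan.py 30 0.7 586.5,-258.3,32,-38
```

```text
586.5,-258.3,58,17.5 [255.6 209.6]
586.5,-258.3,94 [256.1 227.6]
586.5,-258.3,2,19 [255. 190.]
[ 587.5 -251.4  119.8] 10.325
now [ 587.7 -251.4  120. ] phi -37.7 tilt 0.41 w 0.7 F [-0.2  0.9 -0.3] t 10.38
[-0.002,0.001,0.029,-0.001,-0.002,0.002,0.700],
[-0.002,0.001,0.029,-0.001,-0.002,0.002,0.700],
[-0.002,0.001,0.029,-0.001,-0.002,0.002,0.700],
```

View pics/w5.png

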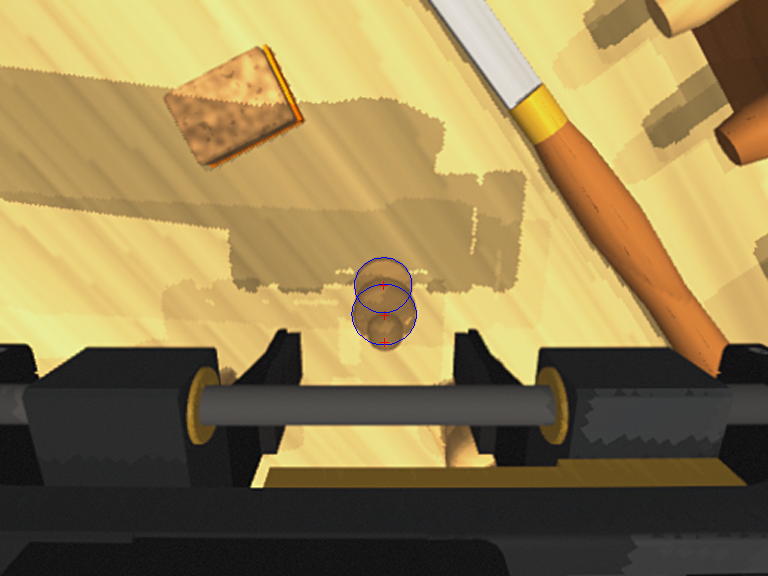

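servo_tool([
  [[-0.007, 0.003, 0.02, -0.002, -0.004, 0.006, 0.7], [-0.001, 0, 0.03, 0, -0.002, 0, 0.7], [0, 0, 0.022, 0, 0, 0, 0.7], [0, 0, 0.005, 0, 0, 0, 0.7]],
])

```text
time: 10.88
ee_pos: [586.5, -260.7, 41.1]
orientation: [2.821, 1.374, 0.005]
wrist_force: [-0.1, 0.0, 0.3]
width: 0.705
```

```bash
python3 plan.py 30 0.7 586.5,-258.3,32,-38
```

```text
now [ 586.5 -260.7   41.1] phi -38.1 tilt 0.27 w 0.705 F [-0.1  0.   0.3] t 10.88
[0.002,-0.001,0.009,0.004,-0.002,-0.001,0.700],
```

servo_tool([
  [[0.002, -0.001, 0.008, 0.004, -0.002, -0.001, 0.65], [0, 0, 0, 0, 0, 0, 0.5], [0, 0, 0, 0, 0, 0, 0.3], [0, 0, 0, 0, 0, 0, 0.25], [0, 0, 0, 0, 0, 0, 0.25], [0, 0, 0, 0, 0, 0, 0.25]],
], force=20)

```text
time: 11.62
ee_pos: [588.4, -259.4, 35.0]
orientation: [2.82, 1.376, 0.004]
wrist_force: [-0.4, 1.0, -0.2]
width: 0.393
```

```bash
python3 plan.py 50 0.25 586.5,-258.3,160,-38 530,0,170,5 530,210,170,25
```

```text
now [ 588.4 -259.4   35. ] phi -38.0 tilt 0.26 w 0.393 F [-0.4  1.  -0.2] t 11.62
[-0.000,-0.001,-0.042,0.001,-0.000,0.000,0.250],
[-0.000,-0.001,-0.042,0.001,-0.000,0.000,0.250],
[-0.000,-0.001,-0.042,0.001,-0.000,0.000,0.250],
[0.028,-0.034,-0.002,0.000,0.000,-0.125,0.250],
[0.032,-0.030,-0.002,0.000,0.000,-0.125,0.250],
[0.036,-0.026,-0.002,0.000,0.000,-0.125,0.250],
[0.039,-0.021,-0.002,0.000,0.000,-0.125,0.250],
[0.041,-0.016,-0.002,0.000,0.000,-0.125,0.250],
[0.043,-0.011,-0.002,0.000,0.000,-0.125,0.250],
[0.042,0.004,0.000,0.000,0.000,-0.070,0.250],
[0.041,0.007,0.000,0.000,0.000,-0.070,0.250],
[0.041,0.009,0.000,0.000,0.000,-0.070,0.250],
[0.040,0.012,0.000,0.000,0.000,-0.070,0.250],
[0.039,0.015,0.000,0.000,0.000,-0.070,0.250],
```

servo_tool([
  [[0, 0, -0.025, 0, 0, 0, 0.25], [0, 0, -0.045, 0, 0, 0, 0.25], [0, 0, -0.045, 0, 0, 0, 0.25], [0.02, -0.025, -0.015, 0, 0, -0.1, 0.25], [0.032, -0.03, -0.002, 0, 0, -0.125, 0.25], [0.036, -0.026, -0.002, 0, 0, -0.125, 0.25], [0.039, -0.021, -0.002, 0, 0, -0.125, 0.25], [0.041, -0.016, -0.002, 0, 0, -0.125, 0.25], [0.043, -0.011, 0, 0, 0, -0.125, 0.25], [0.042, 0.004, 0, 0, 0, -0.07, 0.25]],
])

```text
time: 12.88
ee_pos: [536.4, 34.4, 177.4]
orientation: [2.045, 2.374, 0.002]
wrist_force: [1.1, 0.1, -0.5]
width: 0.391
```

```bash
python3 plan.py 50 0.25 545,240,170,25
```

```text
now [536.4  34.4 177.4] phi 8.5 tilt 0.44 w 0.391 F [ 1.1  0.1 -0.5] t 12.88
[0.040,0.008,0.001,0.001,0.001,-0.058,0.250],
[0.040,0.010,0.001,0.001,0.001,-0.058,0.250],
[0.039,0.012,0.001,0.001,0.001,-0.058,0.250],
[0.038,0.015,0.001,0.001,0.001,-0.058,0.250],
[0.038,0.017,0.001,0.001,0.001,-0.058,0.250],
```

servo_tool([
  [[0.04, 0.008, 0.001, 0, 0, -0.058, 0.25], [0.04, 0.01, 0.001, 0, 0, -0.058, 0.25], [0.039, 0.012, 0.001, 0, 0, -0.058, 0.25], [0.035, 0.015, 0.001, 0, 0, -0.058, 0.25], [0.015, 0.006, 0.001, 0, 0, -0.04, 0.25], [0, 0, 0, 0, 0, 0, 0.25]],
])

```text
time: 13.62
ee_pos: [543.2, 219.9, 172.2]
orientation: [1.685, 2.642, 0.003]
wrist_force: [-0.1, -0.6, -0.3]
width: 0.395
```

```bash
python3 look.py w6 556.8,339,16,27 561.2,233.3,16,20.5 455.6,228.6,16,34 488.6,337.5,24 413,333.5,24;  python3 plan.py 50 0.25 556.8,339,100,32
```

```text
556.8,339,16,27 [311.5  75.4]
561.2,233.3,16,20.5 [269.9 169.2]
455.6,228.6,16,34 [179.2 132.6]
488.6,337.5,24 [250.1  44.5]
413,333.5,24 [175.1  11.7]
[543.2 219.9 172.2] 13.625
now [543.3 218.8 172.2] phi 24.8 tilt 0.5 w 0.388 F [ 0.6 -0.2 -0.2] t 13.68
[0.035,0.021,0.024,0.002,0.002,-0.042,0.250],
[0.034,0.022,0.024,0.002,0.002,-0.042,0.250],
[0.033,0.024,0.024,0.002,0.002,-0.042,0.250],
```

View pics/w6.png

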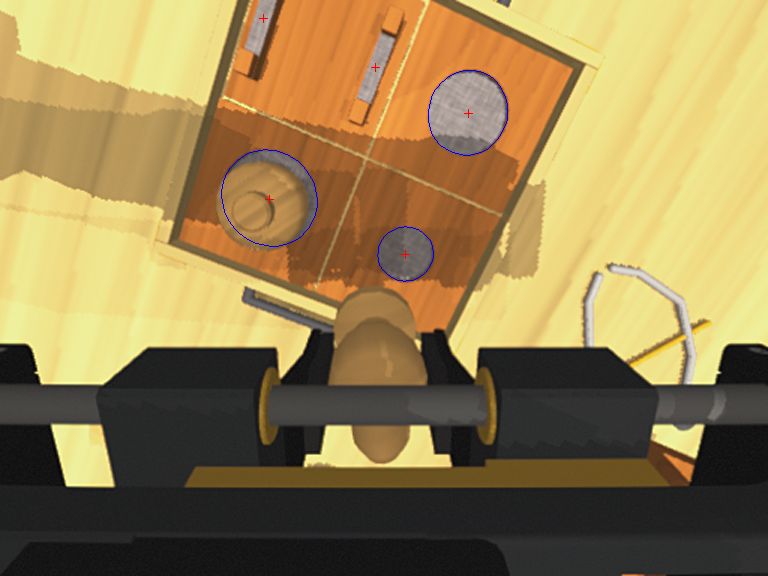

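servo_tool([
  [[0.036, 0.022, 0.02, 0.001, 0.001, -0.042, 0.25], [0.035, 0.023, 0.025, 0.001, 0.001, -0.042, 0.25], [0.029, 0.023, 0.025, 0.001, 0.001, -0.042, 0.25], [0.002, 0.002, 0.02, 0, 0, 0, 0.25], [0, 0, 0.005, 0, 0, 0, 0.25]],
])

```text
time: 14.3
ee_pos: [566.1, 331.1, 76.3]
orientation: [1.538, 2.727, -0.003]
wrist_force: [-0.5, -0.8, -0.1]
width: 0.395
```

```bash
python3 plan.py 50 0.25 556.8,339,60,32
```

```text
now [566.1 331.1  76.3] phi 31.2 tilt 0.65 w 0.395 F [-0.5 -0.8 -0.1] t 14.3
[0.012,-0.004,0.016,0.004,0.011,-0.015,0.250],
```

servo_tool([
  [[0.012, -0.004, 0.008, 0.004, 0.011, -0.015, 0.25], [0, 0, 0.005, 0, 0, 0, 0.25], [0, 0, 0, 0, 0, 0, 0.25]],
])

```text
time: 14.68
ee_pos: [557.4, 335.7, 64.1]
orientation: [1.529, 2.744, 0.0]
wrist_force: [-0.4, -0.3, -0.7]
width: 0.393
```

```bash
python3 plan.py 50 0.25 556.8,339,45,32
```

```text
now [557.4 335.7  64.1] phi 31.8 tilt 0.04 w 0.393 F [-0.4 -0.3 -0.7] t 14.68
[0.003,0.001,0.019,0.000,0.001,-0.004,0.250],
```

servo_tool([
  [[0.003, 0.001, 0.009, 0, 0.001, -0.004, 0.25], [0, 0, 0.006, 0, 0, 0, 0.25], [0, 0, 0.002, 0, 0, 0, 0.25], [0, 0, 0, 0, 0, 0, 0.25]],
])

```text
time: 15.18
ee_pos: [557.3, 338.9, 46.9]
orientation: [1.523, 2.747, 0.003]
wrist_force: [-0.2, -0.1, -0.8]
width: 0.397
```

```bash
python3 plan.py 50 0.25 556.8,339,45,32
```

```text
now [557.3 338.9  46.9] phi 32.0 tilt 0.12 w 0.397 F [-0.2 -0.1 -0.8] t 15.18
[0.000,-0.000,0.002,0.002,-0.000,-0.000,0.250],
```

servo_tool([
  [[0, 0, 0.002, 0.001, 0, 0, 0.25], [0, 0, 0, 0, 0, 0, 0.25]],
])

```text
time: 15.42
ee_pos: [557.5, 339.0, 44.9]
orientation: [1.524, 2.747, 0.002]
wrist_force: [-0.9, 0.2, -0.6]
width: 0.396
```

```bash
python3 plan.py 50 0.25 556.8,339,45,32
```

```text
now [557.5 339.   44.9] phi 32.0 tilt 0.08 w 0.396 F [-0.9  0.2 -0.6] t 15.43
[0.000,-0.001,-0.000,0.001,-0.000,-0.000,0.250],
```

servo_tool([
  [[0, 0, 0.001, 0, 0, 0, 0.25], [0, 0, 0, 0, 0, 0, 0.25]],
])

```text
time: 15.68
ee_pos: [557.8, 339.2, 44.5]
orientation: [1.523, 2.747, 0.004]
wrist_force: [-0.3, 0.8, -0.1]
width: 0.394
```

Release slowly, then lift straight up.

servo_tool([
  [[0, 0, 0, 0, 0, 0, 0.45], [0, 0, 0, 0, 0, 0, 0.55], [0, 0, 0, 0, 0, 0, 0.7], [0, 0, 0, 0, 0, 0, 0.75], [0, 0, -0.02, 0, 0, 0, 0.75], [0, 0, -0.04, 0, 0, 0, 0.75], [0, 0, -0.05, 0, 0, 0, 0.75], [0, 0, -0.04, 0, 0, 0, 0.75]],
])

```text
time: 16.68
ee_pos: [556.5, 338.1, 199.3]
orientation: [-1.524, -2.746, 0.003]
wrist_force: [-0.3, 1.2, 0.1]
width: 0.752
```

```bash
python3 plan.py 50 0.75 560,150,190,18 530,-130,190,-15 431.8,-384.4,190,-42
python3 - <<'E'
from h import *
f=ctrl.grab_frame("scene");cv2.imwrite("pics/s3.png",f["pixels"]);crop(f["pixels"],330,150,130,150,5,"pics/s3c.png")
E
```

```text
now [556.5 338.1 199.3] phi 31.9 tilt 0.11 w 0.752 F [-0.3  1.2  0.1] t 16.68
[-0.040,-0.024,0.002,-0.000,0.000,0.061,0.750],
[-0.042,-0.022,0.002,-0.000,0.000,0.061,0.750],
[-0.043,-0.019,0.002,-0.000,0.000,0.061,0.750],
[-0.044,-0.016,0.002,-0.000,0.000,0.061,0.750],
[-0.043,-0.019,0.000,0.000,0.000,0.096,0.750],
[-0.044,-0.015,0.000,0.000,0.000,0.096,0.750],
[-0.046,-0.011,0.000,0.000,0.000,0.096,0.750],
[-0.047,-0.006,0.000,0.000,0.000,0.096,0.750],
[-0.047,-0.002,0.000,0.000,0.000,0.096,0.750],
[-0.047,0.003,0.000,0.000,0.000,0.096,0.750],
[-0.045,-0.005,0.000,0.000,0.000,0.079,0.750],
[-0.045,-0.001,0.000,0.000,0.000,0.079,0.750],
[-0.045,0.002,0.000,0.000,0.000,0.079,0.750],
[-0.045,0.006,0.000,0.000,0.000,0.079,0.750],
[-0.044,0.009,0.000,0.000,0.000,0.079,0.750],
[-0.044,0.013,0.000,0.000,0.000,0.079,0.750],
```

View pics/s3c.png

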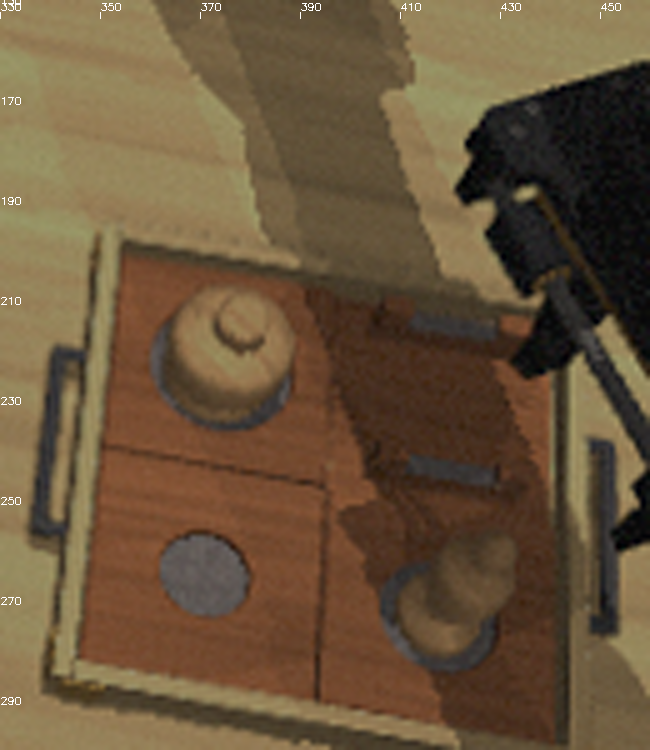

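servo_tool([
  [[-0.03, -0.02, 0.002, 0, 0, 0.061, 0.75], [-0.042, -0.022, 0.002, 0, 0, 0.061, 0.75], [-0.043, -0.019, 0.002, 0, 0, 0.061, 0.75], [-0.044, -0.016, 0.002, 0, 0, 0.061, 0.75], [-0.043, -0.019, 0, 0, 0, 0.096, 0.75], [-0.044, -0.015, 0, 0, 0, 0.096, 0.75], [-0.046, -0.011, 0, 0, 0, 0.096, 0.75], [-0.047, -0.006, 0, 0, 0, 0.096, 0.75], [-0.047, -0.002, 0, 0, 0, 0.096, 0.75], [-0.047, 0.003, 0, 0, 0, 0.096, 0.75]],
])

```text
time: 17.98
ee_pos: [530.9, -126.2, 206.8]
orientation: [2.508, 1.886, 0.056]
wrist_force: [0.5, -0.0, -1.0]
width: 0.748
```

```bash
python3 plan.py 50 0.75 431.8,-384.4,200,-42
```

```text
now [ 530.9 -126.2  206.8] phi -16.1 tilt 2.06 w 0.748 F [ 0.5 -0.  -1. ] t 17.98
[-0.046,-0.004,-0.000,0.003,-0.005,0.075,0.750],
[-0.046,-0.000,0.000,0.003,-0.005,0.075,0.750],
[-0.046,0.003,0.000,0.003,-0.005,0.075,0.750],
[-0.046,0.006,0.001,0.003,-0.005,0.075,0.750],
[-0.045,0.010,0.001,0.003,-0.005,0.075,0.750],
[-0.044,0.013,0.001,0.003,-0.005,0.075,0.750],
```

servo_tool([
  [[-0.046, -0.004, 0, 0.003, -0.005, 0.075, 0.75], [-0.046, 0, 0, 0.003, -0.005, 0.075, 0.75], [-0.046, 0.003, 0, 0.003, -0.005, 0.075, 0.75], [-0.046, 0.006, 0.001, 0.003, -0.005, 0.075, 0.75], [-0.043, 0.009, 0.001, 0.003, -0.005, 0.075, 0.75], [-0.03, 0.008, 0.001, 0.003, -0.005, 0.065, 0.75], [0, 0, 0, 0, 0, 0, 0.75]],
])

```text
time: 18.85
ee_pos: [431.2, -380.4, 208.0]
orientation: [2.87, 1.259, 0.019]
wrist_force: [-0.2, 0.0, -0.3]
width: 0.751
```

```bash
python3 look.py w7 431.8,-384.6,41,22 431.8,-384.6,50; python3 plan.py 50 0.75 431.8,-384.6,90,-42;python3 - <<'E'
from h import *
a=cv2.imread("pics/w7_raw.png");a=cv2.convertScaleAbs(a,alpha=1.4);crop(a,190,100,150,115,5,"pics/w7c.png")
E
```

```text
431.8,-384.6,41,22 [252.5 175.3]
431.8,-384.6,50 [252.6 177.2]
[ 431.2 -380.4  208. ] 18.85
now [ 432.2 -379.   207.9] phi -42.5 tilt 0.84 w 0.747 F [-0.7  0.7  0.1] t 18.9
[-0.002,0.001,0.039,0.004,-0.003,-0.003,0.750],
[-0.002,0.001,0.039,0.004,-0.003,-0.003,0.750],
[-0.002,0.001,0.039,0.004,-0.003,-0.003,0.750],
```

View pics/w7.png

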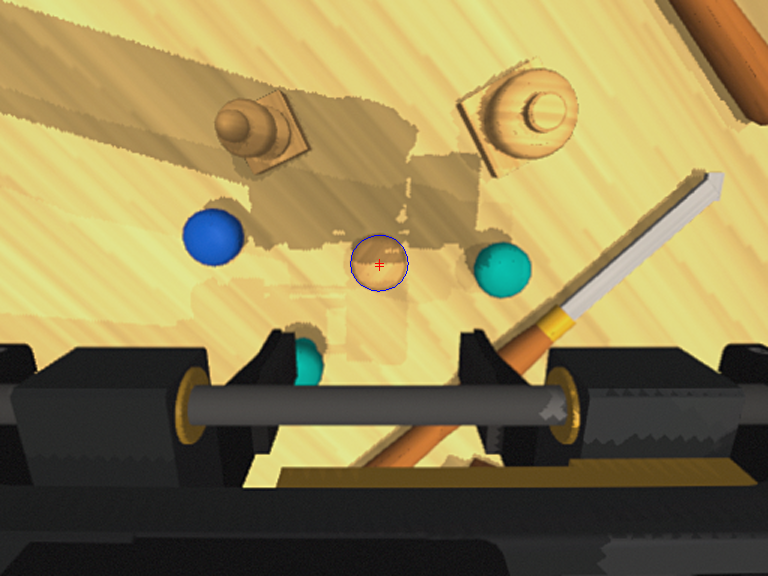

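View pics/w7c.png

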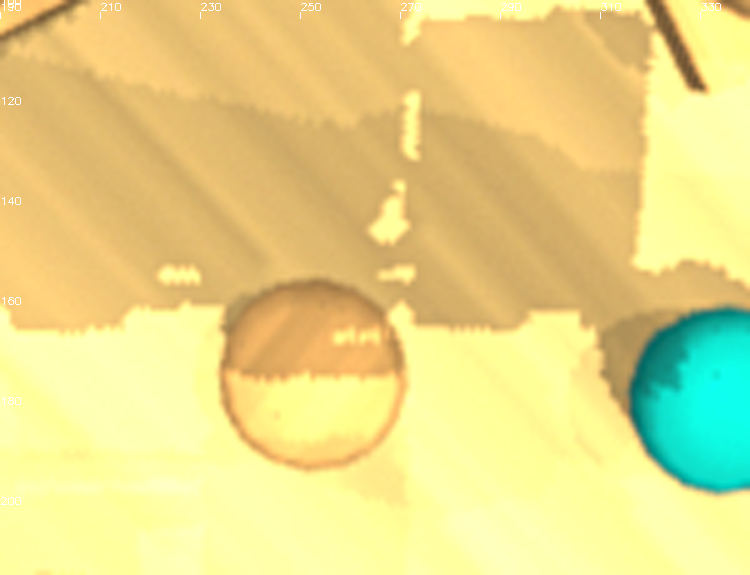

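servo_tool([
  [[-0.004, 0.003, 0.025, 0.01, -0.008, -0.008, 0.75], [0, 0, 0.04, 0, 0, 0, 0.75], [0, 0, 0.045, 0, 0, 0, 0.75], [0, 0, 0.02, 0, 0, 0, 0.75], [0, 0, 0, 0, 0, 0, 0.75]],
])

```text
time: 19.52
ee_pos: [440.8, -376.4, 77.5]
orientation: [2.859, 1.301, 0.019]
wrist_force: [-0.2, -0.0, 0.8]
width: 0.752
```

```bash
python3 plan.py 50 0.75 431.8,-384.6,17,-42; python3 look.py w8 431.8,-384.6,41,22
```

```text
now [ 440.8 -376.4   77.5] phi -41.1 tilt 0.7 w 0.752 F [-0.2 -0.   0.8] t 19.52
[-0.006,-0.001,0.030,0.003,-0.005,0.008,0.750],
[-0.006,-0.001,0.030,0.003,-0.005,0.008,0.750],
431.8,-384.6,41,22 [249.1 229.4]
[ 440.8 -376.4   77.5] 19.525
```

View pics/w8.png

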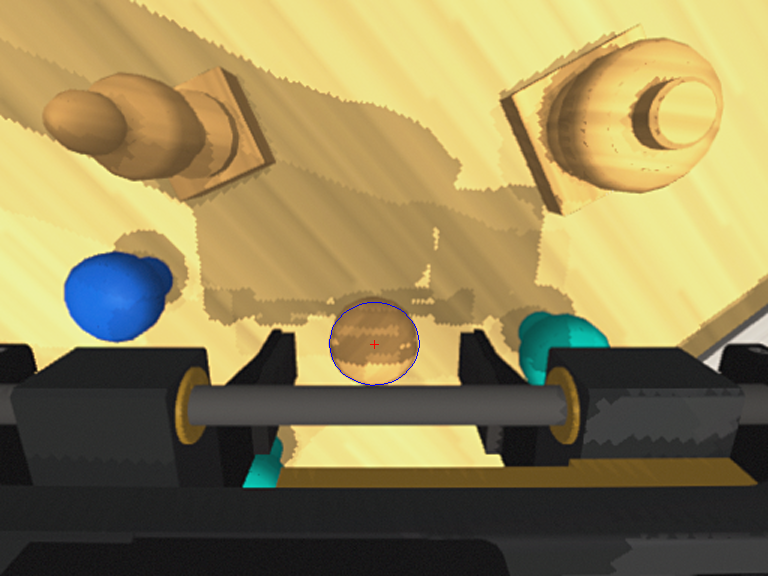

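servo_tool([
  [[-0.012, -0.001, 0.005, 0.006, -0.01, 0.016, 0.75], [0, 0, 0.02, 0, 0, 0, 0.75], [0, 0, 0.022, 0, 0, 0, 0.75], [0, 0, 0.003, 0, 0, 0, 0.75], [0, 0, 0, 0, 0, 0, 0.75]],
])

```text
time: 20.2
ee_pos: [434.6, -386.7, 28.5]
orientation: [2.865, 1.276, 0.007]
wrist_force: [-1.0, 0.2, 0.4]
width: 0.749
```

```bash
python3 plan.py 50 0.75 431.8,-384.6,17,-42
```

```text
now [ 434.6 -386.7   28.5] phi -42.0 tilt 0.39 w 0.749 F [-1.   0.2  0.4] t 20.2
[-0.000,-0.004,0.012,0.006,-0.002,0.000,0.750],
```

servo_tool([
  [[0, -0.004, 0.009, 0.006, -0.002, 0, 0.7], [0, 0, 0.003, 0, 0, 0, 0.6], [0, 0, 0, 0, 0, 0, 0.4], [0, 0, 0, 0, 0, 0, 0.35], [0, 0, 0, 0, 0, 0, 0.35], [0, 0, 0, 0, 0, 0, 0.35]],
], force=20)

```text
time: 20.95
ee_pos: [432.3, -384.4, 17.1]
orientation: [2.868, 1.278, 0.002]
wrist_force: [-0.3, -0.4, 0.2]
width: 0.491
```

```bash
python3 plan.py 50 0.35 431.8,-384.6,180,-42 540,-130,180,-15 550,160,180,20
```

```text
now [ 432.3 -384.4   17.1] phi -42.0 tilt 0.16 w 0.491 F [-0.3 -0.4  0.2] t 20.95
[-0.000,0.000,-0.041,0.001,-0.000,0.000,0.350],
[-0.000,0.000,-0.041,0.001,-0.000,0.000,0.350],
[-0.000,-0.000,-0.041,0.001,-0.000,0.000,0.350],
[-0.000,-0.000,-0.041,0.001,-0.000,0.000,0.350],
[0.044,-0.015,0.000,0.000,0.000,-0.079,0.350],
[0.045,-0.012,0.000,0.000,0.000,-0.079,0.350],
[0.045,-0.008,0.000,0.000,0.000,-0.079,0.350],
[0.046,-0.004,0.000,0.000,0.000,-0.079,0.350],
[0.046,-0.001,0.000,0.000,0.000,-0.079,0.350],
[0.046,0.003,0.000,0.000,0.000,-0.079,0.350],
[0.047,-0.011,0.000,0.000,0.000,-0.102,0.350],
[0.048,-0.006,0.000,0.000,0.000,-0.102,0.350],
[0.048,-0.001,0.000,0.000,0.000,-0.102,0.350],
[0.048,0.004,0.000,0.000,0.000,-0.102,0.350],
[0.048,0.009,0.000,0.000,0.000,-0.102,0.350],
[0.046,0.013,0.000,0.000,0.000,-0.102,0.350],
```

servo_tool([
  [[0, 0, -0.025, 0, 0, 0, 0.35], [0, 0, -0.045, 0, 0, 0, 0.35], [0, 0, -0.05, 0, 0, 0, 0.35], [0, 0, -0.04, 0, 0, 0, 0.35], [0.03, -0.012, -0.005, 0, 0, -0.06, 0.35], [0.045, -0.012, 0, 0, 0, -0.079, 0.35], [0.045, -0.008, 0, 0, 0, -0.079, 0.35], [0.046, -0.004, 0, 0, 0, -0.079, 0.35], [0.046, -0.001, 0, 0, 0, -0.079, 0.35], [0.046, 0.003, 0, 0, 0, -0.079, 0.35]],
])

```text
time: 22.2
ee_pos: [537.1, -141.1, 189.1]
orientation: [2.499, 1.893, 0.004]
wrist_force: [1.0, -0.5, -1.1]
width: 0.49
```

```bash
python3 plan.py 50 0.35 548,130,180,20
```

```text
now [ 537.1 -141.1  189.1] phi -15.7 tilt 0.38 w 0.49 F [ 1.  -0.5 -1.1] t 22.2
[0.044,-0.010,0.001,0.001,0.001,-0.104,0.350],
[0.045,-0.006,0.001,0.001,0.001,-0.104,0.350],
[0.045,-0.001,0.001,0.001,0.001,-0.104,0.350],
[0.045,0.004,0.001,0.001,0.001,-0.104,0.350],
[0.044,0.008,0.001,0.001,0.001,-0.104,0.350],
[0.043,0.013,0.001,0.001,0.001,-0.104,0.350],
```

servo_tool([
  [[0.044, -0.01, 0.001, 0, 0, -0.104, 0.35], [0.045, -0.006, 0.001, 0, 0, -0.104, 0.35], [0.045, -0.001, 0.001, 0, 0, -0.104, 0.35], [0.045, 0.004, 0.005, 0, 0, -0.104, 0.35], [0.044, 0.008, 0.01, 0, 0, -0.104, 0.35], [0.043, 0.013, 0.01, 0, 0, -0.09, 0.35], [0.025, 0.01, 0.01, 0, 0, 0, 0.35], [0, 0, 0, 0, 0, 0, 0.35]],
])

```text
time: 23.2
ee_pos: [547.9, 169.7, 149.9]
orientation: [1.779, 2.579, 0.006]
wrist_force: [-0.3, -0.8, 0.0]
width: 0.49
```

```bash
python3 look.py w9 561.2,233.3,16,20.5 556.8,339,16,27; python3 plan.py 50 0.35 561.2,233.3,80,20
```

```text
561.2,233.3,16,20.5 [285.3 124.9]
556.8,339,16,27 [326.   11.2]
[547.9 169.7 149.9] 23.2
now [548.4 167.9 150.5] phi 20.7 tilt 0.58 w 0.488 F [ 0.3 -0.6  0. ] t 23.25
[0.029,0.017,0.035,0.004,0.003,0.006,0.350],
[0.029,0.017,0.035,0.004,0.003,0.006,0.350],
```

View pics/w9.png

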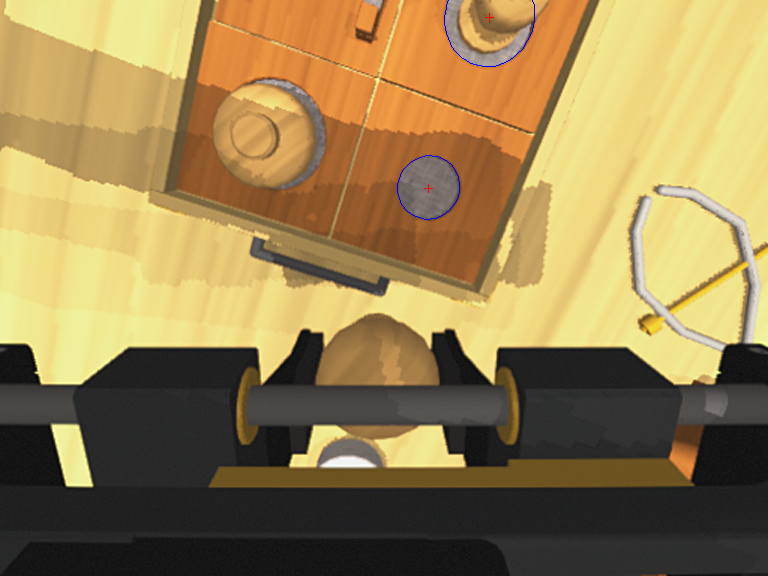

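Pocket matches the prediction. Move over and lower.

servo_tool([
  [[0.029, 0.017, 0.025, 0.004, 0.003, 0.006, 0.35], [0.03, 0.018, 0.035, 0.003, 0.003, 0.006, 0.35], [0.003, 0.001, 0.015, 0, 0, 0, 0.35], [0, 0, 0, 0, 0, 0, 0.35]],
])

```text
time: 23.75
ee_pos: [565.4, 231.2, 77.1]
orientation: [1.814, 2.557, 0.005]
wrist_force: [-0.6, 0.4, -0.2]
width: 0.485
```

```bash
python3 plan.py 50 0.35 561.2,233.3,45,20
```

```text
now [565.4 231.2  77.1] phi 19.3 tilt 0.42 w 0.485 F [-0.6  0.4 -0.2] t 23.75
[0.004,-0.004,0.032,0.007,0.003,-0.013,0.350],
```

servo_tool([
  [[0.004, -0.004, 0.015, 0.007, 0.003, -0.013, 0.35], [0, 0, 0.015, 0, 0, 0, 0.35], [0, 0, 0.003, 0, 0, 0, 0.35], [0, 0, 0, 0, 0, 0, 0.35]],
])

```text
time: 24.25
ee_pos: [561.9, 229.7, 44.5]
orientation: [1.806, 2.568, 0.002]
wrist_force: [0.1, 0.4, 0.2]
width: 0.489
```

```bash
python3 plan.py 50 0.35 561.2,233.3,27,20
```

```text
now [561.9 229.7  44.5] phi 19.8 tilt 0.15 w 0.489 F [0.1 0.4 0.2] t 24.25
[0.004,0.001,0.018,0.002,0.001,-0.004,0.350],
```

servo_tool([
  [[0.004, 0.001, 0.008, 0.002, 0.001, -0.004, 0.35], [0, 0, 0.006, 0, 0, 0, 0.35], [0, 0, 0.002, 0, 0, 0, 0.35], [0, 0, 0, 0, 0, 0, 0.35]],
])

```text
time: 24.75
ee_pos: [561.9, 234.6, 28.0]
orientation: [1.801, 2.573, 0.002]
wrist_force: [-0.3, -0.2, -0.9]
width: 0.49
```

```bash
python3 plan.py 50 0.35 561.2,233.3,27,20
```

```text
now [561.9 234.6  28. ] phi 20.0 tilt 0.08 w 0.49 F [-0.3 -0.2 -0.9] t 24.75
[-0.001,-0.001,0.001,0.001,-0.000,0.001,0.350],
```

servo_tool([
  [[-0.001, -0.001, 0.001, 0, 0, 0, 0.35], [0, 0, 0.001, 0, 0, 0, 0.35], [0, 0, 0, 0, 0, 0, 0.35]],
])

```text
time: 25.12
ee_pos: [561.6, 233.2, 27.0]
orientation: [1.801, 2.573, 0.003]
wrist_force: [-0.8, -0.1, -0.6]
width: 0.488
```

servo_tool([
  [[0, 0, 0, 0, 0, 0, 0.53], [0, 0, 0, 0, 0, 0, 0.6], [0, 0, 0, 0, 0, 0, 0.68], [0, 0, -0.015, 0, 0, 0, 0.68], [0, 0, -0.035, 0, 0, 0, 0.68], [0, 0, -0.05, 0, 0, 0, 0.68], [0, 0, -0.05, 0, 0, 0, 0.68]],
])

```text
time: 26.0
ee_pos: [559.4, 232.1, 179.7]
orientation: [-1.801, -2.572, 0.007]
wrist_force: [0.2, 0.4, 0.3]
width: 0.681
```

```bash
python3 plan.py 50 0.68 510,130,200,60 455,9,200,103.7
```

```text
now [559.4 232.1 179.7] phi 20.0 tilt 0.28 w 0.681 F [0.2 0.4 0.3] t 26.0
[-0.016,-0.016,-0.004,-0.001,-0.000,-0.140,0.680],
[-0.013,-0.018,-0.004,-0.001,-0.000,-0.140,0.680],
[-0.011,-0.020,-0.004,-0.001,-0.000,-0.140,0.680],
[-0.008,-0.021,-0.004,-0.001,-0.000,-0.140,0.680],
[-0.005,-0.022,-0.004,-0.001,-0.000,-0.140,0.680],
[-0.003,-0.026,0.000,0.000,0.000,-0.153,0.680],
[0.001,-0.027,0.000,0.000,0.000,-0.153,0.680],
[0.005,-0.026,0.000,0.000,0.000,-0.153,0.680],
[0.009,-0.025,0.000,0.000,0.000,-0.153,0.680],
[0.013,-0.023,0.000,0.000,0.000,-0.153,0.680],
```

servo_tool([
  [[-0.016, -0.016, -0.004, 0, 0, -0.14, 0.65], [-0.013, -0.018, -0.004, 0, 0, -0.14, 0.65], [-0.011, -0.02, -0.004, 0, 0, -0.14, 0.65], [-0.008, -0.021, -0.004, 0, 0, -0.14, 0.65], [-0.005, -0.022, -0.004, 0, 0, -0.14, 0.65], [-0.003, -0.026, 0, 0, 0, -0.153, 0.65], [0.001, -0.027, 0, 0, 0, -0.153, 0.65], [0.005, -0.026, 0, 0, 0, -0.153, 0.65], [0.009, -0.025, 0, 0, 0, -0.14, 0.65], [0.008, -0.01, 0, 0, 0, -0.1, 0.65]],
])

```text
time: 27.25
ee_pos: [468.2, 13.8, 215.5]
orientation: [-0.346, 3.102, 0.007]
wrist_force: [0.3, 1.0, -0.5]
width: 0.651
```

```bash
python3 plan.py 50 0.65 439,8.5,200,103.7
```

```text
now [468.2  13.8 215.5] phi 102.7 tilt 1.22 w 0.651 F [ 0.3  1.  -0.5] t 27.25
[0.030,0.001,0.015,0.002,0.021,-0.017,0.650],
```

servo_tool([
  [[0.02, 0.001, 0.01, 0.002, 0.021, -0.01, 0.65], [0.008, 0, 0.004, 0, 0, 0, 0.65], [0, 0, 0, 0, 0, 0, 0.65]],
])

```text
time: 27.62
ee_pos: [440.8, 6.7, 203.5]
orientation: [-0.359, 3.116, 0.001]
wrist_force: [-0.3, -0.2, 0.5]
width: 0.65
```

```bash
python3 look.py w10 476.1,18,26 401,-1.2,26 438.5,8.4,25; python3 plan.py 50 0.65 439,8.5,100,103.7; python3 -c "
from h import *
print(ctrl.read_state()['qpos'].round(2))
a=cv2.imread('pics/w10_raw.png');a=cv2.convertScaleAbs(a,alpha=1.4);crop(a,195,80,110,150,5,'pics/w10c.png')"
```

```text
476.1,18,26 [253.5 198.1]
401,-1.2,26 [252.2 133.9]
438.5,8.4,25 [252.9 166.8]
[440.8   6.7 203.5] 27.625
now [441.2   6.9 203.7] phi 103.2 tilt 0.33 w 0.651 F [-0.4 -0.1 -0.5] t 27.68
[0.001,0.001,0.035,-0.000,0.002,-0.003,0.650],
[0.001,0.001,0.035,-0.000,0.002,-0.003,0.650],
[0.001,0.001,0.035,-0.000,0.002,-0.003,0.650],
[-0.36  0.1   0.27  2.1  -0.03  0.95  1.73]
```

View pics/w10.png

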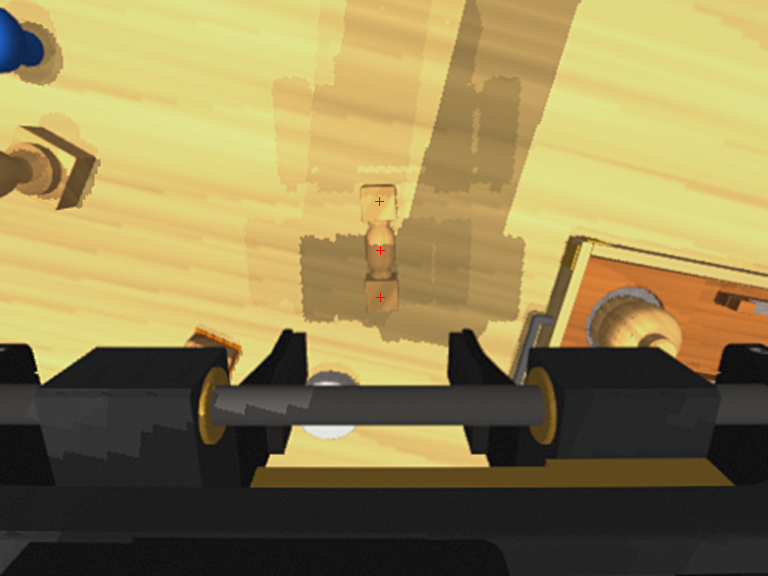

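View pics/w10c.png

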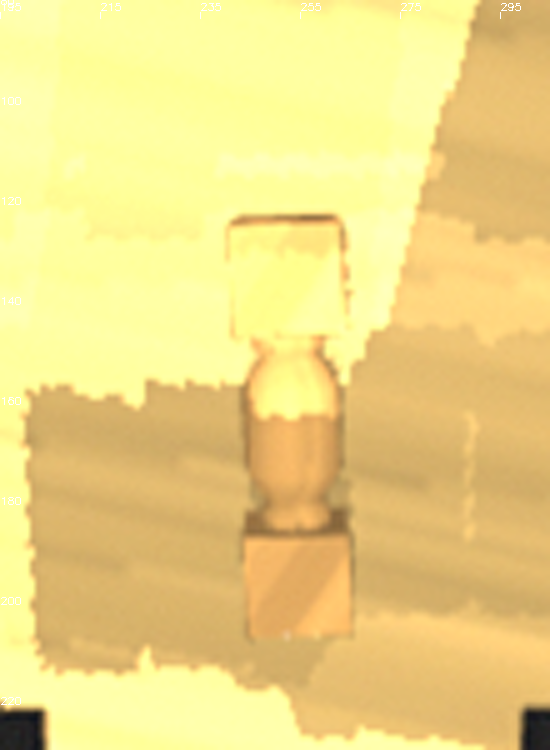

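Run:
```python
from h import *
d=np.load("pics/w10.npz"); f=dict(camera_matrix=d["K"],dist_coeffs=d["D"])
C=[(241,124.4),(263.2,124.4),(241.3,147.6),(264,147.6),(244.2,187),(264.5,187),(244.2,207),(265.2,207)]
P=np.array([atz(f,c,26,d["T"]) for c in C]);print(P.round(1).tolist())
a,b=P[:4].mean(0),P[4:].mean(0);print(a.round(1),b.round(1),(a+b)/2,np.degrees(np.arctan2(*(b-a)[1::-1])),np.linalg.norm(b-a))
```

```text
[[393.5, -16.0, 26.0], [387.8, 8.5, 26.0], [419.2, -9.9, 26.0], [413.2, 15.7, 26.0], [464.8, 3.9, 26.0], [459.3, 27.7, 26.0], [489.9, 9.5, 26.0], [484.0, 34.7, 26.0]]
[ 4.034e+02 -4.000e-01  2.600e+01] [474.5  18.9  26. ] [438.96310462   9.26884011  26.        ] 15.222582586171754 73.68550821191441
```

servo_tool([
  [[0.002, 0.002, 0.025, 0, 0.004, -0.028, 0.6], [0, 0, 0.04, 0, 0, 0, 0.6], [0, 0, 0.04, 0, 0, 0, 0.6], [0, 0, 0.02, 0, 0, 0, 0.6], [0, 0, 0, 0, 0, 0, 0.6]],
])

```text
time: 28.3
ee_pos: [446.6, 10.9, 78.5]
orientation: [-0.408, 3.102, -0.0]
wrist_force: [0.0, -0.4, 0.5]
width: 0.605
```

```bash
python3 plan.py 50 0.6 439,9.2,40,104.8;python3 look.py w11 474.5,18.8,26 403.5,-.4,26 439,9.2,25
```

```text
now [446.6  10.9  78.5] phi 105.0 tilt 0.76 w 0.605 F [ 0.  -0.4  0.5] t 28.3
[0.008,0.000,0.038,-0.002,0.013,0.003,0.600],
474.5,18.8,26 [251.7 238. ]
403.5,-.4,26 [251.5 147. ]
439,9.2,25 [251.6 194.3]
[446.6  10.9  78.5] 28.3
```

View pics/w11.png

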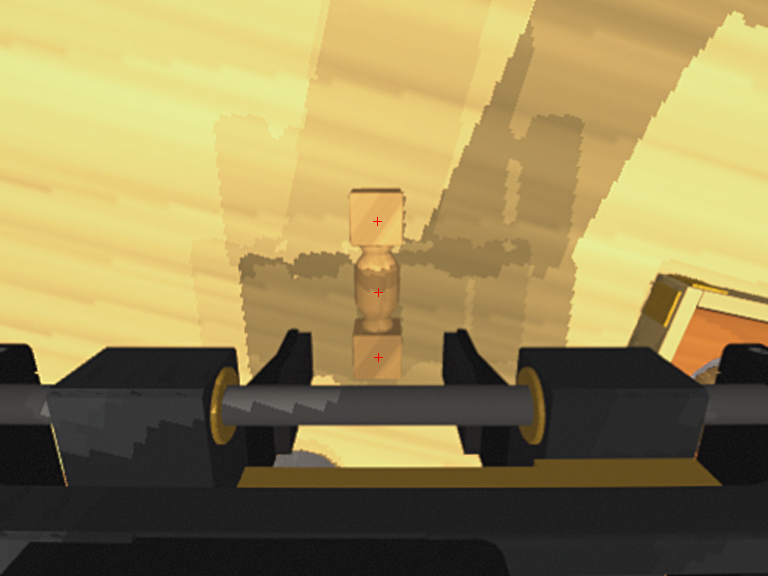

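servo_tool([
  [[0.008, 0, 0.01, -0.002, 0.013, 0.002, 0.6], [0, 0, 0.02, 0, 0, 0, 0.6], [0, 0, 0.012, 0, 0, 0, 0.6], [0, 0, 0, 0, 0, 0, 0.6]],
])

```text
time: 28.85
ee_pos: [442.0, 9.3, 38.5]
orientation: [-0.405, 3.108, 0.001]
wrist_force: [-0.1, -0.0, -0.4]
width: 0.6
```

```bash
python3 plan.py 50 0.6 439,9.2,4,104.8
```

```text
now [442.    9.3  38.5] phi 104.9 tilt 0.43 w 0.6 F [-0.1 -0.  -0.4] t 28.85
[0.003,0.001,0.034,-0.000,0.008,0.001,0.600],
```

servo_tool([
  [[0.004, 0.001, 0.012, 0, 0.008, 0.001, 0.6], [0, 0, 0.012, 0, 0.002, 0, 0.6], [0.001, 0, 0.004, 0, 0, 0, 0.6], [0, 0, 0, 0, 0, 0, 0.6]],
])

```text
time: 29.35
ee_pos: [437.3, 9.0, 9.3]
orientation: [0.404, -3.114, 0.001]
wrist_force: [0.1, 0.3, -0.6]
width: 0.601
```

```bash
python3 plan.py 50 0.6 439,9.2,4,104.8
```

```text
now [437.3   9.    9.3] phi 104.8 tilt 0.1 w 0.601 F [ 0.1  0.3 -0.6] t 29.35
[-0.002,-0.000,0.005,-0.000,-0.002,0.000,0.600],
```

servo_tool([
  [[-0.002, 0, 0.005, 0, -0.002, 0, 0.55], [0, 0, 0, 0, 0, 0, 0.45], [0, 0, 0, 0, 0, 0, 0.35], [0, 0, 0, 0, 0, 0, 0.2], [0, 0, 0, 0, 0, 0, 0.15], [0, 0, 0, 0, 0, 0, 0.15], [0, 0, 0, 0, 0, 0, 0.15]],
], force=25)

```text
time: 30.22
ee_pos: [440.1, 9.6, 4.6]
orientation: [-0.404, 3.113, 0.0]
wrist_force: [-0.1, 0.0, -0.3]
width: 0.262
```

```bash
python3 plan.py 50 0.15 441,9,140,104.8 500,140,170,100 460,260,150,92.5
```

```text
now [440.1   9.6   4.6] phi 104.8 tilt 0.13 w 0.262 F [-0.1  0.  -0.3] t 30.23
[-0.000,-0.000,-0.045,-0.000,0.001,-0.000,0.150],
[-0.000,-0.000,-0.045,-0.000,0.001,-0.000,0.150],
[-0.000,-0.000,-0.045,-0.000,0.001,-0.000,0.150],
[-0.030,0.037,-0.010,0.000,0.000,0.028,0.150],
[-0.029,0.038,-0.010,0.000,0.000,0.028,0.150],
[-0.028,0.039,-0.010,0.000,0.000,0.028,0.150],
[0.006,0.042,0.007,0.000,0.000,0.044,0.150],
[0.008,0.041,0.007,0.000,0.000,0.044,0.150],
[0.010,0.041,0.007,0.000,0.000,0.044,0.150],
```

servo_tool([
  [[0, 0, -0.02, 0, 0, 0, 0.15], [0, 0, -0.04, 0, 0, 0, 0.15], [0, 0, -0.045, 0, 0, 0, 0.15], [0, 0, -0.03, 0, 0, 0, 0.15], [-0.025, 0.03, -0.01, 0, 0, 0.028, 0.15], [-0.029, 0.038, -0.01, 0, 0, 0.028, 0.15], [-0.028, 0.039, -0.01, 0, 0, 0.028, 0.15], [0.006, 0.04, 0.005, 0, 0, 0.044, 0.15], [0.004, 0.02, 0.003, 0, 0, 0.04, 0.15], [0, 0, 0, 0, 0, 0, 0.15]],
])

```text
time: 31.48
ee_pos: [477.0, 194.8, 166.8]
orientation: [-0.129, 3.137, 0.002]
wrist_force: [-0.4, -0.3, -0.1]
width: 0.266
```

```bash
python3 look.py w12 488.6,337.5,24 413,333.5,24 451,335.2,10; python3 plan.py 50 0.15 451,335.2,130,92.6; python3 -c "
from h import *
f=ctrl.grab_frame('top');crop(f['pixels'],85,130,140,110,5,'pics/t4.png')"
```

```text
488.6,337.5,24 [379.6 196.7]
413,333.5,24 [390.8 126.6]
451,335.2,10 [379.3 160.4]
[477.  194.8 166.8] 31.475
now [477.3 193.7 166.9] phi 94.6 tilt 0.13 w 0.268 F [ 1.1  0.2 -0.4] t 31.52
[0.005,0.048,0.012,0.000,0.001,0.012,0.150],
[0.006,0.048,0.012,0.000,0.001,0.012,0.150],
[0.006,0.048,0.012,0.000,0.001,0.012,0.150],
```

View pics/w12.png

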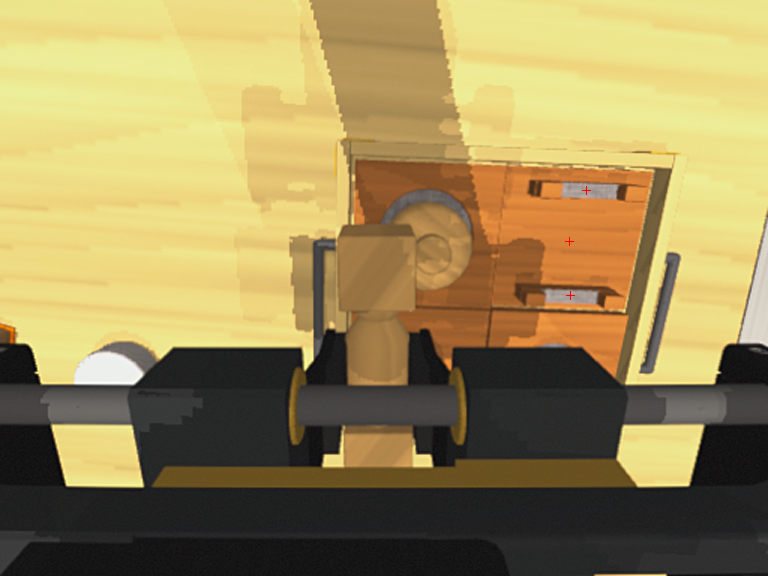

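View pics/t4.png

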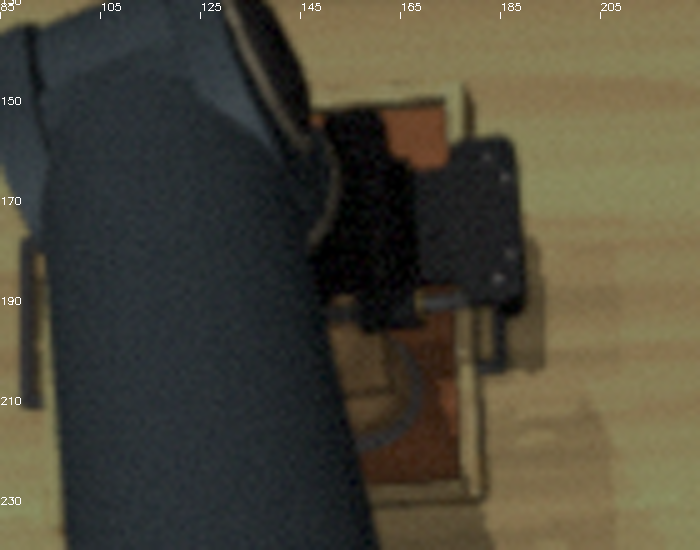

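```bash
cat > sad.py <<'E'
import sys
from h import *
n=sys.argv[1]; cx,cy,ang=map(float,sys.argv[2:5]); box=list(map(int,sys.argv[5:10]))
d=np.load(f"pics/{n}.npz"); f=dict(camera_matrix=d["K"],dist_coeffs=d["D"]);T=d["T"]
a=cv2.imread(f"pics/{n}_raw.png"); u0,v0,w,h,s=box
c=cv2.resize(a[v0:v0+h,u0:u0+w],None,fx=s,fy=s,interpolation=cv2.INTER_CUBIC)
t=np.radians(ang);ex=np.array([np.cos(t),np.sin(t),0]);ey=np.array([-np.sin(t),np.cos(t),0])
def poly(P,col):
    W=[np.array([cx,cy,0])+ex*p[0]+ey*p[1]+np.array([0,0,p[2]]) for p in P]
    q=((proj(f,W,T)+.5-[u0,v0])*s).astype(np.int32); cv2.polylines(c,[q],True,col,1)
for x in(-38,38):
    poly([(x-5,-21,24),(x+5,-21,24),(x+5,21,24),(x-5,21,24)],(0,255,0))
    for y in(-21,21): poly([(x-5,y,36),(x+5,y,36),(x+5,y,24),(x-5,y,24)],(255,0,0))
poly([(-52,-52,16-6+0),(52,-52,10),(52,52,10),(-52,52,10)],(0,0,255))
cv2.imwrite(f"pics/{n}_sad.png",c)
E
python3 sad.py w12 451 335.2 2.6 320 90 140 120 5
```

```text
(no output)
```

View pics/w12_sad.png

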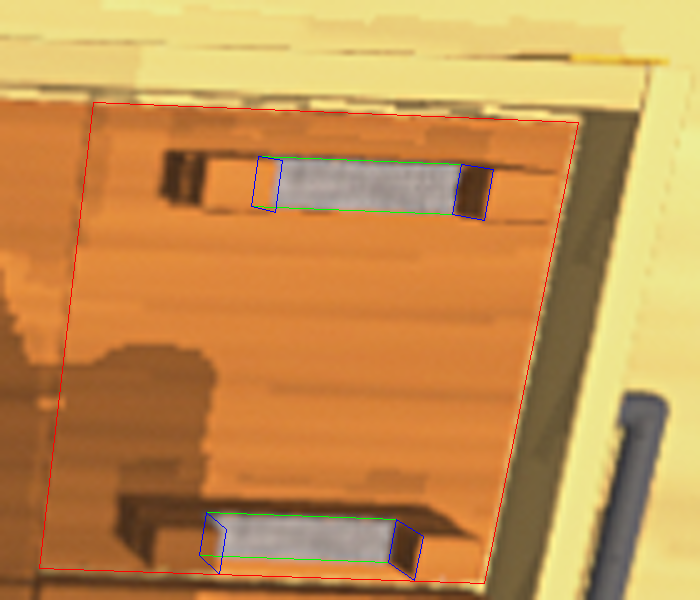

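Run:
```python
from h import *
f=ctrl.grab_frame("wrist");T=f["T_tool_cam"];a=f["pixels"];s=5;u0,v0,w,h=200,130,110,120
c=cv2.resize(a[v0:v0+h,u0:u0+w],None,fx=s,fy=s,interpolation=cv2.INTER_CUBIC)
for off,col in((1.2,(0,255,0)),):
    for sg in (1,-1):
      for z,cc in((-21.4,col),(4.6,(255,0,0))):
        P=[(off+sg*x,y,z) for x,y in((24,-13),(50,-13),(50,13),(24,13))]
        q=((proj(f,P,T)+.5-[u0,v0])*s).astype(np.int32);cv2.polylines(c,[q],True,cc,1)
cv2.imwrite("pics/hand.png",c)
```

```text
(no output)
```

View pics/hand.png

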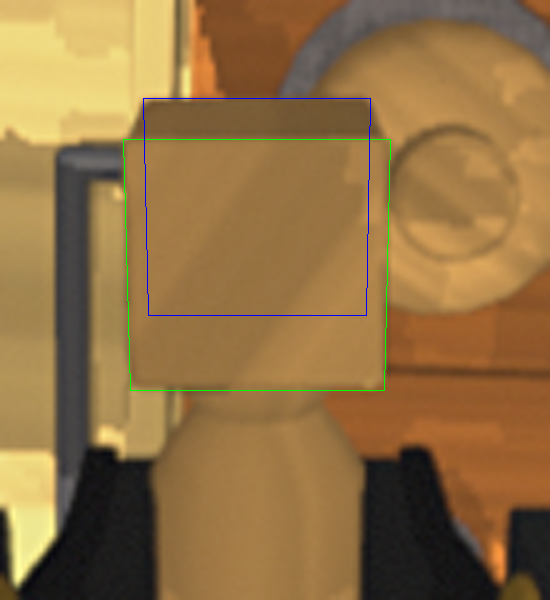

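servo_tool([
  [[0.005, 0.04, 0.01, 0, 0, 0.012, 0.15], [0.006, 0.048, 0.012, 0, 0, 0.012, 0.15], [0.006, 0.045, 0.015, 0, 0, 0.012, 0.15], [0.002, 0.01, 0.02, 0, 0, 0, 0.15], [0, 0, 0, 0, 0, 0, 0.15]],
])

```text
time: 32.25
ee_pos: [456.1, 329.0, 110.3]
orientation: [-0.04, 3.134, -0.0]
wrist_force: [0.3, -0.4, -0.3]
width: 0.264
```

```bash
python3 plan.py 50 0.15 452.2,335.3,60,92.6
```

```text
now [456.1 329.  110.3] phi 91.5 tilt 0.42 w 0.264 F [ 0.3 -0.4 -0.3] t 32.25
[0.002,0.003,0.025,-0.000,0.004,-0.010,0.150],
[0.002,0.003,0.025,-0.000,0.004,-0.010,0.150],
```

servo_tool([
  [[0.004, 0.006, 0.02, 0, 0.007, -0.02, 0.15], [0, 0, 0.02, 0, 0, 0, 0.15], [0, 0, 0.01, 0, 0, 0, 0.15], [0, 0, 0, 0, 0, 0, 0.15]],
])

```text
time: 32.75
ee_pos: [454.8, 331.3, 59.1]
orientation: [-0.064, 3.139, -0.0]
wrist_force: [-0.2, -0.8, -0.7]
width: 0.268
```

```bash
python3 plan.py 50 0.15 452.2,335.3,45,92.6
```

```text
now [454.8 331.3  59.1] phi 92.3 tilt 0.11 w 0.268 F [-0.2 -0.8 -0.7] t 32.75
[0.002,0.004,0.014,-0.000,0.002,-0.004,0.150],
```

servo_tool([
  [[0.003, 0.004, 0.009, 0, 0.002, -0.004, 0.15], [0, 0, 0.004, 0, 0, 0, 0.15], [0, 0, 0, 0, 0, 0, 0.15]],
])

```text
time: 33.12
ee_pos: [452.2, 335.7, 46.4]
orientation: [-0.07, 3.139, 0.002]
wrist_force: [-0.5, 0.4, -0.3]
width: 0.268
```

```bash
python3 plan.py 50 0.15 452.2,335.3,30,92.6; python3 look.py w13; python3 sad.py w13 451 335.2 2.6 180 100 150 130 5
```

```text
now [452.2 335.7  46.4] phi 92.6 tilt 0.1 w 0.268 F [-0.5  0.4 -0.3] t 33.12
[0.000,-0.000,0.016,0.001,0.001,-0.001,0.150],
[452.2 335.7  46.4] 33.125
```

View pics/w13_sad.png

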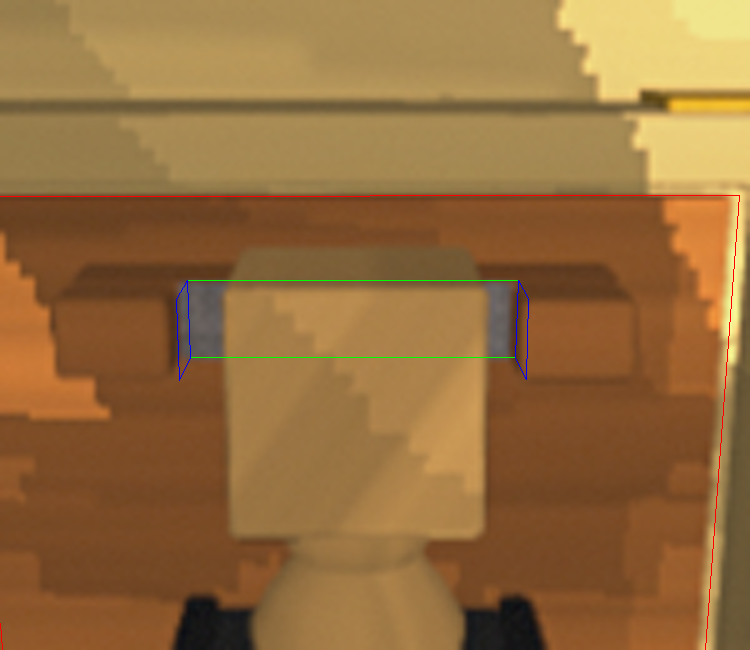

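servo_tool([
  [[0.001, -0.001, 0.007, 0, 0, 0, 0.15], [0, 0, 0.006, 0, 0, 0, 0.15], [0, 0, 0.002, 0, 0, 0, 0.15], [0, 0, 0, 0, 0, 0, 0.15]],
])

```text
time: 33.67
ee_pos: [451.4, 334.9, 30.8]
orientation: [-0.071, 3.139, 0.003]
wrist_force: [-0.3, -1.0, -1.3]
width: 0.269
```

```bash
python3 plan.py 50 0.15 452.2,335.3,28.6,92.6
```

```text
now [451.4 334.9  30.8] phi 92.6 tilt 0.15 w 0.269 F [-0.3 -1.  -1.3] t 33.67
[-0.001,0.000,0.002,0.002,0.002,-0.000,0.150],
```

servo_tool([
  [[-0.001, 0, 0.002, 0.002, 0.002, 0, 0.15], [0, 0, 0.001, 0, 0, 0, 0.15], [0, 0, 0, 0, 0, 0, 0.15]],
])

```text
time: 34.05
ee_pos: [452.9, 335.1, 28.6]
orientation: [-0.07, 3.14, 0.0]
wrist_force: [-0.2, 0.3, -1.2]
width: 0.264
```

servo_tool([
  [[0.001, 0, 0.001, 0, 0, 0, 0.15], [0, 0, 0, 0, 0, 0, 0.15]],
])

```text
time: 34.3
ee_pos: [453.0, 335.3, 28.6]
orientation: [-0.07, 3.138, 0.002]
wrist_force: [-0.0, -0.3, 0.1]
width: 0.265
```

servo_tool([
  [[0, 0, 0, 0, 0, 0, 0.32], [0, 0, 0, 0, 0, 0, 0.4], [0, 0, 0, 0, 0, 0, 0.5], [0, 0, -0.01, 0, 0, 0, 0.5], [0, 0, -0.03, 0, 0, 0, 0.5], [0, 0, -0.05, 0, 0, 0, 0.5], [0, 0, -0.05, 0, 0, 0, 0.5], [0, 0, -0.03, 0, 0, 0, 0.5]],
])

```text
time: 35.3
ee_pos: [451.2, 334.3, 202.9]
orientation: [0.07, -3.139, 0.004]
wrist_force: [0.4, 0.2, -0.3]
width: 0.496
```

```bash
python3 look.py w14 556.8,339,16,27 561.2,233.3,16,20.5 455.6,228.6,16,34;python3 sad.py w14 451 335.2 2.6 180 60 150 130 5; python3 plan.py 50 0.5 400,470,230,92
```

```text
556.8,339,16,27 [251.4 246.5]
561.2,233.3,16,20.5 [171.1 246.2]
455.6,228.6,16,34 [164.3 167.6]
[451.2 334.3 202.9] 35.3
now [452.9 335.6 206.6] phi 92.5 tilt 0.21 w 0.498 F [1.2 0.8 1.8] t 35.35
[0.016,0.046,-0.008,0.001,0.001,0.003,0.500],
[0.016,0.046,-0.008,0.001,0.001,0.003,0.500],
[0.016,0.045,-0.008,0.001,0.001,0.003,0.500],
```

View pics/w14.png

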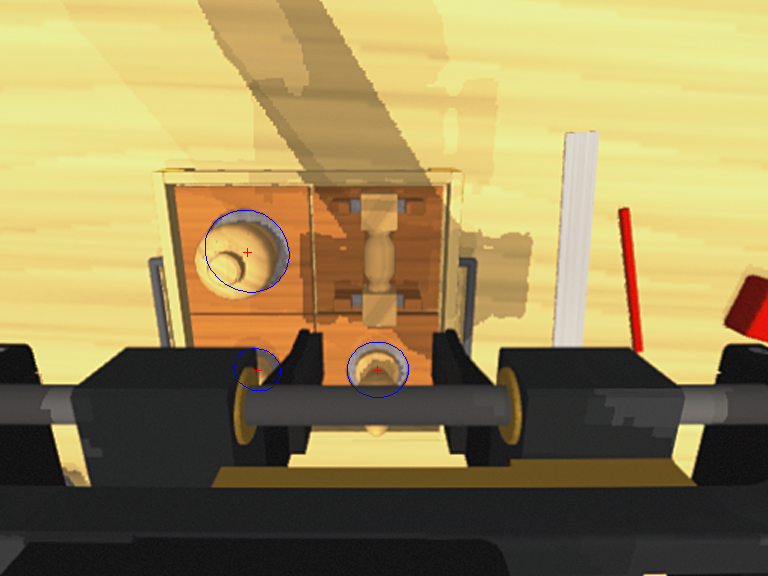

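View pics/w14_sad.png

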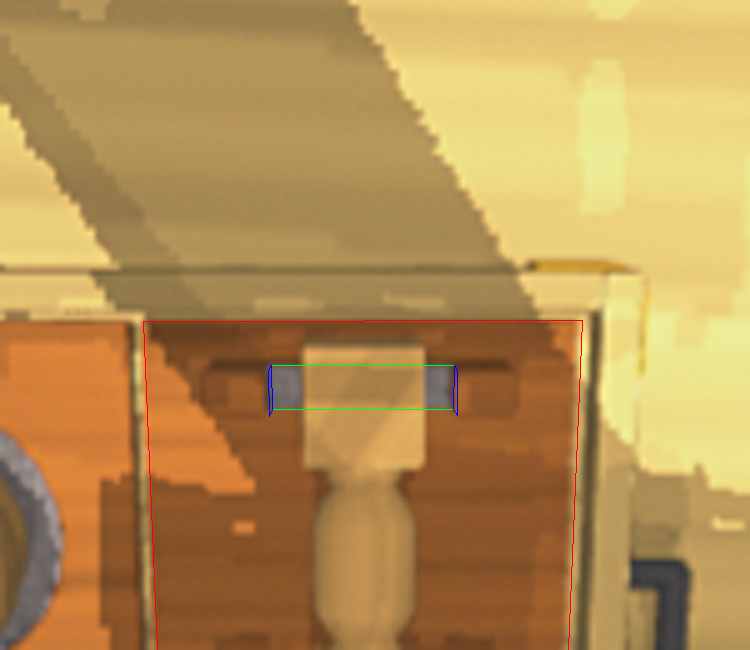

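servo_tool([
  [[0.01, 0.045, -0.008, 0, 0, 0, 0.5], [0.015, 0.05, -0.008, 0, 0, 0, 0.5], [0.015, 0.055, 0, 0, 0, 0, 0.5], [0.015, 0.055, 0, 0, 0, 0, 0.5], [0.015, 0.04, 0, 0, 0, 0, 0.5], [0, 0, 0, 0, 0, 0, 0.5], [0, 0, 0, 0, 0, 0, 0.5]],
])

```text
time: 36.22
ee_pos: [372.4, 582.7, 229.0]
orientation: [-0.061, 3.132, 0.011]
wrist_force: [-0.1, -0.4, -0.1]
width: 0.502
```

```bash
python3 -c "
from h import *
s=ctrl.read_state();print(s['ee_pos'],s['time'],s['joint_vel'].round(3))
f=ctrl.grab_frame('top');cv2.imwrite('pics/top9.png',f['pixels']);crop(f['pixels'],85,140,110,100,6,'pics/t9.png')
g=ctrl.grab_frame('scene');cv2.imwrite('pics/scene9.png',g['pixels']);crop(g['pixels'],330,190,130,120,5,'pics/s9.png')"
```

```text
[372.44035778 582.67108762 229.00411525] 36.225 [-0.017  0.004 -0.016 -0.009 -0.011 -0.003 -0.   ]
```

View pics/t9.png

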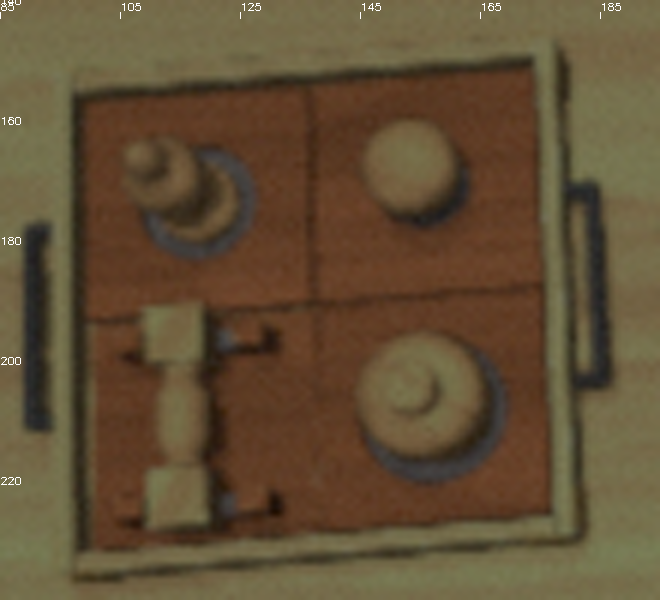

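View pics/s9.png

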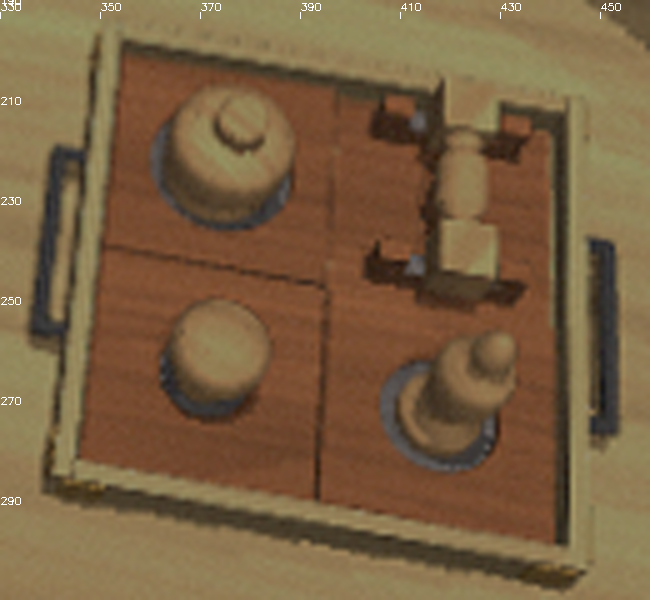

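View pics/top9.png

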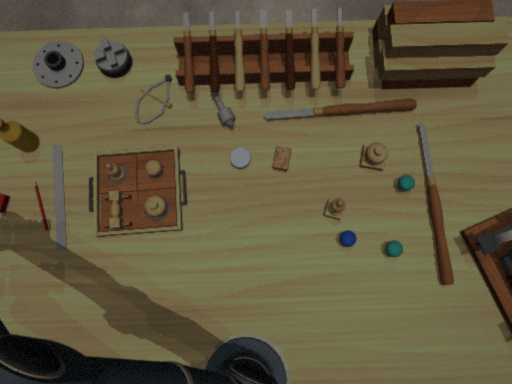

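View pics/scene9.png

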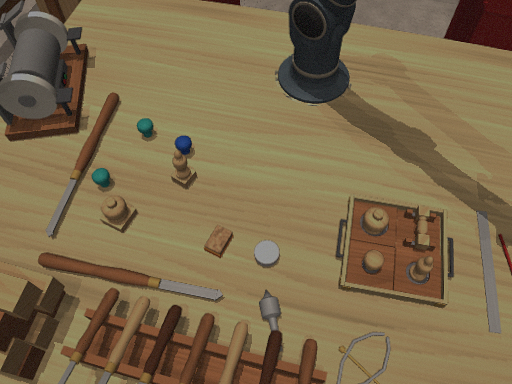

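Run:
```python
from h import *
t=ctrl.grab_frame("top");s=ctrl.grab_frame("scene")
for a,b in(((113.8-.4,195.5-.4),(423.8-.4,239.4-.4)),((114.5-.4,222.7-.4),(423.8-.4,211-.4))):
    print(atz(t,a,50)[:2].round(1),atz(s,b,50)[:2].round(1))
for n,x,y,zs in(("finial",557.5,339,(10,64,103)),("knob",561.5,233.3,(10,46)),("foot",456,228.8,(10,42,70))):
    for z in zs: print(n,z,((proj(t,[x,y,z])[0]+.5-[85,140])*6).round(),((proj(s,[x,y,z])[0]+.5-[330,190])*5).round())
```

```text
[489.4 336.6] [487.4 337.4]
[415.8 332.5] [413.9 333.3]
finial 10 [201. 207.] [435. 423.]
finial 64 [163. 178.] [474. 380.]
finial 103 [133. 156.] [504. 347.]
knob 10 [427. 191.] [203. 380.]
knob 46 [409. 172.] [221. 351.]
foot 10 [434. 414.] [219. 175.]
foot 42 [418. 402.] [235. 145.]
foot 70 [403. 391.] [249. 117.]
```

```bash
python3 -c "
from plant import ctrl
print(ctrl.job_done())"
```

```text
the job is handed in; nothing more can be done
None
```

The tray is made up and the job is handed in at about 36 s of the 128 s. I placed the parts in the order asked: foot, finial, knob, spindle.

**Final check, with the gripper clear of everything:**
- **Foot, finial and knob:** each stands upright in its own pocket. The top and scene pictures match where an upright part should appear to within 1–2 mm.
- **Spindle:** it lies level across both saddles. Its centre measured (451.6, 335.0) mm against the bed's middle at (451.0, 335.2), so it is about 0.6 mm off centre along its length.
- **Rough foot and rough finial:** both are still on their square blocks where they were, as are the blue and turquoise knobs.

**Disagreements and force:**
- **Cameras:** the top and scene cameras disagreed with each other by about 2–4 mm in y. I used their mean, and wrist pictures agreed with it to about 1–2 mm.
- **Wrist force:** it stayed at or below about 5 N at every reading I took.

No check failed.

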